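# Hook the key tray out from under the shelf

## Task

The little key tray has been pushed back under the low birch shelf. Take the hooked rod, reach it in under the ledge, find the tray's handle loop and draw the tray gently out to its stop with the hook, then lower the hook out of the loop and lay the rod flat on the table. Do not touch the shelf or the tray with the gripper, do not force anything with the hook, and leave the other things where they are.

Things in the scene. Friction and masses are not known exactly. Their poses are not given: they have to be found in the camera images.
- hook: Hooked rod, loose, 0.16 kg. Black rubber grip 100 (x) x 22 (y) x 30 (z) mm, origin at the centre of its underside, on the table, z up. From its +x end, 15 mm above the underside, an 8 mm round steel rod runs along +x to x = 160 and there turns straight up as an 8 mm prong. It balances on the grip, prong up. A twin, straight_rod, has no prong; the two may have changed places.
- hook_tip (a point): Round top of the prong, at (160, 0, 42) mm in the hooked rod's frame.
- riser: Low birch shelf, fixed: board 220 (x) x 340 (y) mm, underside 115 and top 133 mm above the table, on two side walls (inner faces y = +-155) and a back wall; front open. Origin: centre of its footprint on the table; x runs from the open front to the back. It carries the tray. The hook must never press on shelf, tray or loop with over 25 N.
- ledge (a point): Middle of the lower front edge of the shelf's board: (-110, 0, 115) mm in the shelf's frame, axes as the shelf's. The grip stays in front of this edge while the rod reaches in below it.
- bay (a point): Point under the board at (-52, 0, 70) mm in the shelf's frame, axes as the shelf's. With the tray fully in, the middle of the loop's opening lies on the line through this point along y, at an unknown place from y = -55 to +55 mm, firmly fixed sideways: find it by touch or sight. All below the tray and loop is empty down to the table.
- tray (a joint): How far the birch tray is out along the shelf's -x, m: 0 fully in, 0.095 at its rigid stop, 0 to 0.015 at first. Slides with 4 N friction plus 15 N per m/s, stays where left. Tray 84 wide, 42 to 97 mm above the table. Level U loop of 8 mm steel on its front, 66 to 74 mm up, 48 mm wide outside, 32 inside; tray fully in: cross bar centre at shelf x = -74, tray face (loop's legs end) at -33 mm.
- straight_rod: Bystander, loose: the same grip and rod as the hooked rod, but straight, with no prong at its end; beside the hooked rod. Origin at the centre of the grip's underside.
- kettlebell: Bystander, loose, on the table to the left: black kettlebell, 156 mm across and 196 mm high. Origin at the centre of its underside.
- stopwatch: Bystander, loose, on top of the birch shelf: yellow round stopwatch case, 62 mm across, 20 mm high. Origin at the centre of its underside.
- grip_ball: Bystander, loose, on top of the birch shelf: green grip ball with a flat foot, 58 mm across, 53 mm high. Origin at the centre of its underside.
- carabiner: Bystander, loose, lying on the table to the left: steel carabiner, 80 x 54 mm, 10 mm high. Origin at its middle, underside.
There are look-alikes about, which are no part of the job. Leave any pink look-alike of the hook alone.

How it is judged:
By the outcome, as a careful person would: the job done as asked, in the order asked, and still so for the second after the job is handed in, with the robot touching nothing.
It also fails if it takes over 61 s, if anything falls off the work surface, if the arm or the gripper's body presses on something with over 40 N, if the wrist force passes 120 N, or if a joint passes its speed limit or range.

## Robot

A 7-joint arm with a two-finger parallel gripper is mounted at the origin on the work surface. World frame = base frame: x ahead of the robot, y to its left, z up, the work surface at z = 0. Lengths are in m, angles in rad, forces in N, time in s.
With the tool pointing down it reaches from about 0.4 to 0.875 m from the base axis. Payload 19.3 kg.
Tool frame: the origin (TCP) lies at the very end of the fingers, on their centre line; the grasp point (between the pads) lies 19 mm behind it; z points along the fingers, y is the direction in which the jaws open and shut (so a half turn about z gives the same grasp; the last joint's range is limited). The gripper opens to 85 mm and grips with 20 to 120 N. Pads are 22 mm wide; open, the fingers measure 114 mm over their backs; the gripper's body (76 mm by 85 mm) begins 54 mm behind the grasp point. The pads swing forward as they close: fully open they stand 13 mm farther back than shut.
Start: joints at [-1.411, 0.521, -0.036, 1.599, 0.021, 1.021, -0.113], TCP at [0.142, 0.609, 0.194] pointing down, gripper open.
Joint ranges: [-2.91, 2.91], [-0.3, 2.13], [-1.5, 1.42], [0.17, 2.43], [-1.26, 4.41], [0.16, 1.93], [-2.52, 2.52]. Speed limits (rad/s): [1.89, 1.89, 2.39, 2.39, 3.01, 3.01, 3.01].

## Interface

Orientations are given as [roll, pitch, yaw] about the fixed x, y, z axes, in that order (R = Rz(yaw) Ry(pitch) Rx(roll)).
In Python, from workcell import bot gives the robot as it stands.
- The arm moves only by the tool apply_moves, never from a script. Its argument "commands" is a list of rows, each an object with "travel": the shift along the tool's x, y, z in m, a list of three; "twist": the turn, a rotation vector about the tool's x, y, z in degrees, a list of three; "claw": the finger opening in m, from 0 to 0.0854. A call has 1 to 10 rows; each row is the pose to reach, as a shift and turn from the pose commanded when the call began, along the tool's axes at that moment; what a row does not reach only later rows make up. A row lasts 1/10 s, in which the tool goes at most 50 mm and 8.59 degrees, less where a joint would pass 70% of its speed; a pose out of reach is approached as far as the arm can. A call with a gripper value outside its range is refused whole. The fingers move at their own pace and stop on an object; "force" is the grip in N (left out, the last holds). Time passes only in rows, so rows that repeat a pose let the fingers close. It gives the time, the measured TCP pose, the force and the opening at its end, in the units of the state.
- bot.observe(): the state, without advancing time (a new reading comes with each control period).
- bot.grab_frame(name): name is "scene" or "top" or "wrist"; returns a dict with "frame" (384x512x3 uint8, blue, green, red), "fx", "fy", "cx", "cy" (pixels), "dist" ([k1, k2, p1, p2, k3] as OpenCV has them; the pictures are not rectified), "pose" (4x4, takes a point from camera to world coordinates); the wrist camera has in their place "tool_from_camera" (4x4, takes a point from camera to tool coordinates, whose origin is the TCP and whose axes are the flange's). Camera axes: x right, y up, looking along -z (the intrinsics and any distortion apply to the point x, -y, -z); pixel columns grow to the right and rows downward; lengths in m; the calibration is good to about 2 mm. A picture is of the moment at which its call begins: read the wrist's pose just before it. There is no depth.
- bot.job_done(): hands the job in, once; it reports no verdict.
The state is a dict: "clock": time; "qpos": joint angles; "qd": joint speeds; "joint_efforts": joint torques, N m; "position": TCP position; "tool_rot": TCP orientation; "force": force on the tool from outside, world axes, zero at the start; "moment": the same for the moment, N m; "grip_width": finger opening in m.
Only numpy, scipy, OpenCV 4.12 (cv2) and the standard library are available. Lean on these libraries where they do the work, as an engineer would, in place of code of your own. Each camera call takes 0.05 s, during which the arm holds its last target.

## Working session

There is one attempt and no reset: what is moved stays moved. The work goes in short steps, Python scripts to look and compute and a tool call to move; the robot and the scene stay as the last step left them, time stands still between calls to the robot, and variables do not carry over. Pictures are saved under pics/ and viewed, and the job is handed in when it is done.

Besides the shell and the picture viewer there is one more tool, called after "Request:" as name([rows], argument=value, ...), one row to a line, values as JSON. apply_moves: Moves the arm, as the interface text tells. Its arguments: {"type":"object","properties":{"commands":{"type":"array"},"force":{"type":"number"}},"required":["commands"]}

```bash
mkdir -p pics; ls
cat > h.py <<'E'
import numpy as np, cv2, pickle
from workcell import bot
def snap(name,tag):
    s=bot.observe(); f=bot.grab_frame(name); f['state']=s
    cv2.imwrite(f'pics/{tag}.png',f['frame']); pickle.dump(f,open(f'{tag}.pkl','wb')); return f
def load(tag): return pickle.load(open(f'{tag}.pkl','rb'))
from scipy.spatial.transform import Rotation as R
def toolT(s):
    T=np.eye(4);T[:3,:3]=R.from_euler('xyz',s['tool_rot']).as_matrix();T[:3,3]=s['position'];return T
def campose(f):
    return np.array(f['pose']) if 'pose' in f else toolT(f['state'])@np.array(f['tool_from_camera'])
def ray(f,u,v):
    K=np.array([[f['fx'],0,f['cx']],[0,f['fy'],f['cy']],[0,0,1.]])
    p=cv2.undistortPoints(np.array([[[u,v]]],float),K,np.array(f['dist'],float))[0,0]
    P=campose(f); d=P[:3,:3]@np.array([p[0],-p[1],-1]); return P[:3,3],d/np.linalg.norm(d)
def onz(f,u,v,z):
    o,d=ray(f,u,v); return o+d*(z-o[2])/d[2]
def proj(f,X):
    K=np.array([[f['fx'],0,f['cx']],[0,f['fy'],f['cy']],[0,0,1.]])
    P=np.linalg.inv(campose(f)); p=P[:3,:3]@np.array(X)+P[:3,3]; p=p*[1,-1,-1]
    return cv2.projectPoints(p.reshape(1,1,3),np.zeros(3),np.zeros(3),K,np.array(f['dist'],float))[0].ravel()
def two(f1,a,f2,b):
    o1,d1=ray(f1,*a);o2,d2=ray(f2,*b)
    A=np.stack([d1,-d2],1);t=np.linalg.lstsq(A,o2-o1,rcond=None)[0]
    p,q=o1+d1*t[0],o2+d2*t[1]; return (p+q)/2,np.linalg.norm(p-q)
E
python3 - <<'E'
from h import *
print(bot.observe())
for n in ['scene','top','wrist']:
    f=snap(n,n+'0'); print(n,f['fx'],f['cx'],f['cy'],f['dist']); print(np.round(campose(f),3))
E
```

```text
pics
{'clock': 0.0, 'qpos': array([-1.41118332,  0.52202762, -0.03630478,  1.59998541,  0.02122415,
        1.02110526, -0.1127923 ]), 'qd': array([-0.00071637,  0.00116553, -0.00032808,  0.00040355, -0.00060605,
       -0.00150919, -0.00100963]), 'joint_efforts': array([ 2.64648290e-03, -9.27086449e+01,  1.98156461e+00, -3.69929123e+01,
        1.80729985e-02,  8.22419330e-03, -1.10680890e-05]), 'position': array([0.14234641, 0.60819165, 0.19342563]), 'tool_rot': array([-3.14045802e+00,  1.12954102e-04,  2.91177004e+00]), 'force': array([ 0.69597637, -0.06187931, -0.39712307]), 'moment': array([ 0.03721277, -0.0264386 , -0.00219099]), 'grip_width': 0.08519914848870028}
scene 369.834795076286 253.20491704972073 189.1792703732581 [-0.00962389  0.          0.          0.          0.        ]
[[ 0.43  -0.736  0.523  1.17 ]
 [ 0.903  0.361 -0.234 -0.367]
 [-0.016  0.573  0.82   1.212]
 [ 0.     0.     0.     1.   ]]
top 364.77695850806737 256.6678937762312 185.9721224173614 [-0.01756938  0.          0.          0.          0.        ]
[[-0.129  0.965 -0.23   0.266]
 [-0.992 -0.127  0.025 -0.051]
 [-0.005  0.231  0.973  1.09 ]
 [ 0.     0.     0.     1.   ]]
wrist 288.18917654812606 256.47220510221996 188.2934292733269 [-0.06255396  0.          0.          0.          0.        ]
[[ 0.227 -0.938 -0.263  0.076]
 [ 0.974  0.218  0.062  0.624]
 [-0.    -0.27   0.963  0.374]
 [ 0.     0.     0.     1.   ]]
```

View pics/scene0.png

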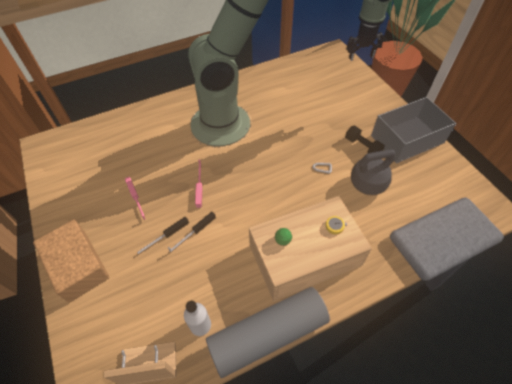

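View pics/top0.png

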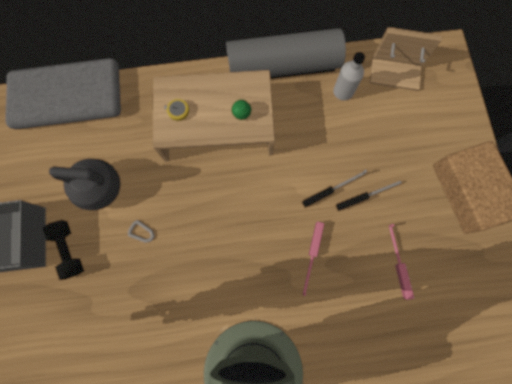

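View pics/wrist0.png

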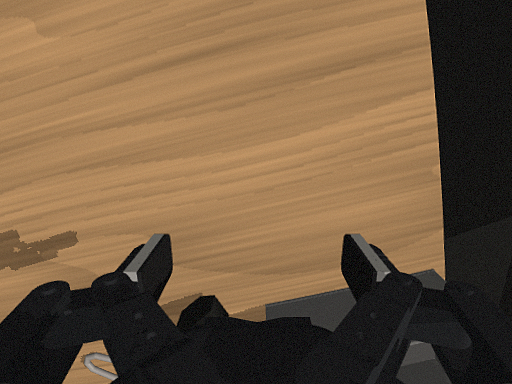

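Two black-gripped rods show in the top view: A (grip 318,197; rod end 367,171) and B (grip 353,201; rod end 404,182). There are also two pink look-alikes at (315,250) and (400,265). I'll enlarge the view to see which black one has the prong.

Run:
```python
from h import *
a=load('top0')['frame'][155:225,290:420]; b=load('scene0')['frame'][200:265,125:225]
a=cv2.resize(a,None,fx=6,fy=6,interpolation=cv2.INTER_CUBIC);b=cv2.resize(b,None,fx=7,fy=7,interpolation=cv2.INTER_CUBIC)
cv2.imwrite('pics/c1.png',a);cv2.imwrite('pics/c2.png',b)
f=load('top0');g=load('scene0')
for p in [(303,206),(333,188),(367,171),(338,209),(368,194),(404,182)]: print(p,onz(f,*p,0.015).round(3), proj(g,onz(f,*p,0.015)).round(0))
for p in [(154,74),(270,71),(273,145),(154,150)]: print(p,onz(f,*p,0.133).round(3))
```

```text
(303, 206) [ 0.441 -0.208  0.015] [213. 213.]
(333, 188) [ 0.483 -0.307  0.015] [193. 232.]
(367, 171) [ 0.522 -0.419  0.015] [167. 254.]
(338, 209) [ 0.418 -0.31   0.015] [186. 219.]
(368, 194) [ 0.451 -0.408  0.015] [164. 236.]
(404, 182) [ 0.474 -0.524  0.015] [134. 254.]
(154, 74) [0.865 0.178 0.133]
(270, 71) [ 0.829 -0.159  0.133]
(273, 145) [ 0.602 -0.136  0.133]
(154, 150) [0.631 0.193 0.133]
```

View pics/c1.png

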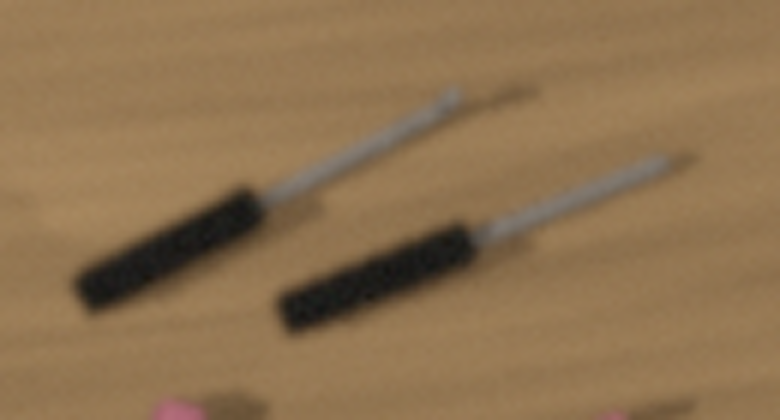

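View pics/c2.png

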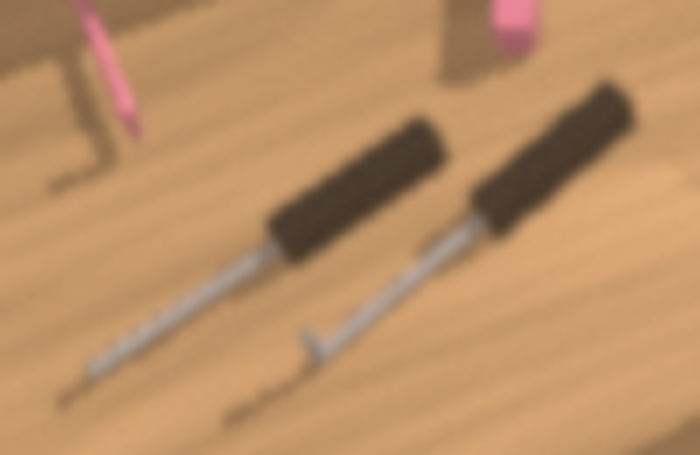

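Confirmed: rod A is the hook. The scene view shows its prong near (170,250), while rod B ends plain at (138,253). Next I'll measure the shelf and the hook more exactly.

Run:
```python
from h import *
f=load('top0');g=load('scene0')
a=cv2.resize(f['frame'][60:165,140:285],None,fx=5,fy=5,interpolation=cv2.INTER_CUBIC)
b=cv2.resize(g['frame'][190:300,240:375],None,fx=5,fy=5,interpolation=cv2.INTER_CUBIC)
cv2.imwrite('pics/s1.png',a);cv2.imwrite('pics/s2.png',b)
# hook grip: dark mask
for n,F,(x0,y0,x1,y1) in [('top',f,(295,180,336,212)),('scene',g,(185,205,220,240))]:
    m=(F['frame'].max(2)<62).astype(np.uint8); c=np.zeros_like(m); c[y0:y1,x0:x1]=m[y0:y1,x0:x1]
    if n=='scene': print(F['frame'][222,203])
    cs=max(cv2.findContours(c,0,2)[0],key=cv2.contourArea); r=cv2.minAreaRect(cs); M=cv2.moments(c,True)
    ce=(M['m10']/M['m00'],M['m01']/M['m00']);print(n,r,M['m00'],ce)
    print(onz(F,*ce,0.02).round(4), [onz(F,*p,0.03).round(3)[:2] for p in cv2.boxPoints(r)])
for p in [(92,185),(75,175)]: print(onz(f,*p,.1).round(3))
```

```text
top ((318.20001220703125, 196.40003967285156), (6.260990142822266, 32.199378967285156), 63.43495178222656) 197.0 (318.03553299492387, 196.5228426395939)
[ 0.4625 -0.2565  0.02  ] [array([ 0.454, -0.207]), array([ 0.486, -0.299]), array([ 0.468, -0.304]), array([ 0.436, -0.212])]
[47 62 77]Traceback (most recent call last):
  File "<stdin>", line 10, in <module>
ValueError: max() iterable argument is empty
```

View pics/s1.png

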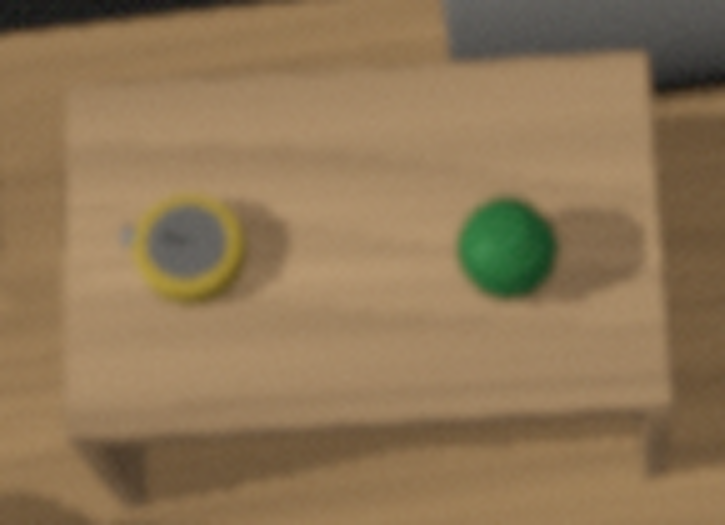

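View pics/s2.png

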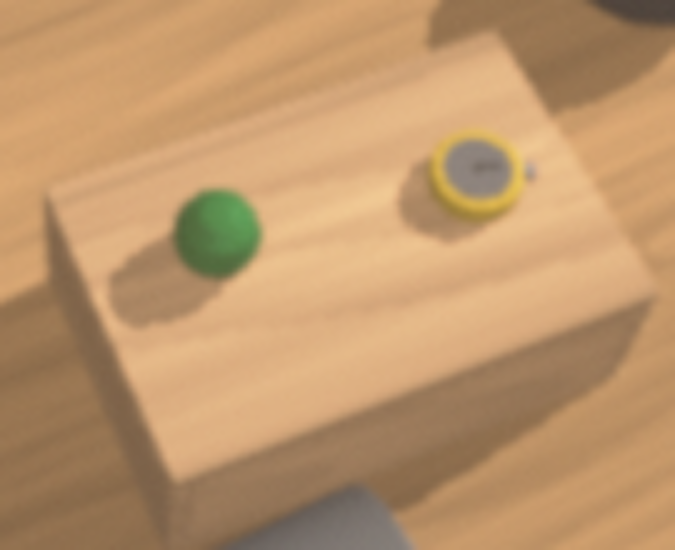

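Run:
```python
from h import *
f=load('top0');g=load('scene0')
T={'BL':(68,90),'BR':(648,52),'FR':(668,397),'FL':(68,415)}
S={'FR':(48,193),'FL':(498,35),'BL':(655,293),'BR':(175,480)}
C={}
for k in T:
    a=np.array(T[k])/5+[140,60]-.4;b=np.array(S[k])/5+[240,190]-.4
    p,e=two(f,a,g,b); pt=onz(f,*a,.133);ps=onz(g,*b,.133); C[k]=(pt+ps)/2
    print(k,p.round(4),round(e,4),pt.round(4),ps.round(4))
m=sum(C.values())/4; yv=(C['FL']+C['BL']-C['FR']-C['BR'])/2; xv=(C['BL']+C['BR']-C['FL']-C['FR'])/2
print('centre',m,'sizes',np.linalg.norm(xv),np.linalg.norm(yv),'yaw',np.degrees([np.arctan2(-yv[0],yv[1]),np.arctan2(xv[1],xv[0])]))
# hook
m=(g['frame'].max(2)<100).astype(np.uint8);c=np.zeros_like(m);c[205:240,185:222]=m[205:240,185:222]
cs=max(cv2.findContours(c,0,2)[0],key=cv2.contourArea);M=cv2.moments(c,True);ce=(M['m10']/M['m00'],M['m01']/M['m00'])
print(ce,M['m00'],cv2.minAreaRect(cs),two(f,(318.04,196.52),g,ce))
print('tip', two(f,(290+452/6-.4,155+98/6-.4),g,(125+309/7-.4,200+335/7-.4)))
print('kettle',onz(f,92,185,.1))
```

```text
BL [0.8533 0.1805 0.1321] 0.0026 [0.8533 0.1815 0.133 ] [0.8533 0.1786 0.133 ]
BR [ 0.8304 -0.1552  0.1374] 0.0027 [ 0.8326 -0.1569  0.133 ] [ 0.8294 -0.1531  0.133 ]
FR [ 0.6187 -0.1386  0.1339] 0.0002 [ 0.6191 -0.1386  0.133 ] [ 0.6182 -0.1385  0.133 ]
FL [0.648  0.1912 0.1446] 0.0005 [0.6526 0.194  0.133 ] [0.6424 0.1975 0.133 ]
centre [0.73760842 0.02056425 0.133     ] sizes 0.2097147634065687 0.3356742703839456 yaw [-4.36785995 -4.3907941 ]
(202.0718232044199, 222.17127071823205) 181.0 ((203.51637268066406, 222.3196563720703), (6.529881000518799, 25.479341506958008), 50.194427490234375) (array([ 0.46173525, -0.25886699,  0.01979945]), np.float64(0.004886350689009158))
tip (array([ 0.5172916 , -0.40446719,  0.04084794]), np.float64(2.5854011258206468e-05))
kettle [0.5627908  0.38167639 0.1       ]
```

```bash
cat >> h.py <<'E'
SC=np.array([.737,.021]);SY=np.radians(-4.4)
def sh(x,y,z):
    c,s=np.cos(SY),np.sin(SY); return np.array([SC[0]+c*x-s*y,SC[1]+s*x+c*y,z])
def toshelf(p):
    c,s=np.cos(SY),np.sin(SY); d=np.array(p[:2])-SC; return np.array([c*d[0]+s*d[1],-s*d[0]+c*d[1],p[2]])
def tool_R(yawfwd,tilt=0):
    "camera on robot side; yawfwd = heading (rad) of -tool x; tilt (rad) fingers forward"
    t=tilt; A=np.array([[-np.cos(t),0,np.sin(t)],[0,1,0],[-np.sin(t),0,-np.cos(t)]])
    return R.from_euler('z',yawfwd).as_matrix()@A
def plan(pos,Rm):
    s=bot.observe();T=toolT(s)
    tr=T[:3,:3].T@(np.array(pos)-T[:3,3]); rv=np.degrees(R.from_matrix(T[:3,:3].T@Rm).as_rotvec())
    print('pos',T[:3,3].round(4),'q',s['qpos'].round(2),'F',s['force'].round(1),'w',round(s['grip_width'],4),'t',s['clock'])
    print('travel',tr.round(4).tolist(),'twist',rv.round(2).tolist())
E
python3 - <<'E'
from h import *
print(np.array(load('wrist0')['tool_from_camera']).round(3))
plan(sh(-.23,0,.23),tool_R(SY,np.radians(35)))
plan(sh(-.23,0,.34),tool_R(SY,np.radians(35)))
E
```

```text
[[ 0.001  0.963  0.27   0.069]
 [ 1.    -0.001 -0.001 -0.   ]
 [-0.001  0.27  -0.963 -0.18 ]
 [ 0.     0.     0.     1.   ]]
pos [0.1423 0.6083 0.1936] q [-1.41  0.52 -0.04  1.6   0.02  1.02 -0.11] F [ 0.3 -0.2 -0.4] w 0.0855 t 0.15
travel [-0.4855, -0.4715, -0.036] twist [-2.72, -34.93, -8.48]
pos [0.1423 0.6083 0.1936] q [-1.41  0.52 -0.04  1.6   0.02  1.02 -0.11] F [ 0.3 -0.2 -0.4] w 0.0855 t 0.15
travel [-0.4855, -0.4716, -0.146] twist [-2.72, -34.93, -8.48]
```

Request:
apply_moves([
  {"travel":[0,0,-0.05],"twist":[0,0,0]},
  {"travel":[0,0,-0.1],"twist":[0,0,0]},
  {"travel":[-0.035,-0.035,-0.13],"twist":[0,-2,0]},
  {"travel":[-0.485,-0.47,-0.145],"twist":[-2.7,-35,-8.5]},
  {"travel":[-0.485,-0.47,-0.145],"twist":[-2.7,-35,-8.5]},
  {"travel":[-0.485,-0.47,-0.145],"twist":[-2.7,-35,-8.5]},
  {"travel":[-0.485,-0.47,-0.145],"twist":[-2.7,-35,-8.5]},
  {"travel":[-0.485,-0.47,-0.145],"twist":[-2.7,-35,-8.5]},
  {"travel":[-0.485,-0.47,-0.145],"twist":[-2.7,-35,-8.5]},
  {"travel":[-0.485,-0.47,-0.145],"twist":[-2.7,-35,-8.5]},
])

```text
invalid input at $.commands[0]: expected keys travel, twist, claw
```

Run:
```python
from h import *
plan(sh(-.23,0,.23),tool_R(SY,np.radians(35)))
```

```text
pos [0.1423 0.6083 0.1936] q [-1.41  0.52 -0.04  1.6   0.02  1.02 -0.11] F [ 0.3 -0.2 -0.4] w 0.0855 t 0.15
travel [-0.4855, -0.4715, -0.036] twist [-2.72, -34.93, -8.48]
```

Request:
apply_moves([
  {"travel":[0,0,-0.05],"twist":[0,0,0],"claw":0.085},
  {"travel":[0,0,-0.1],"twist":[0,0,0],"claw":0.085},
  {"travel":[-0.035,-0.035,-0.13],"twist":[0,-2,0],"claw":0.085},
  {"travel":[-0.485,-0.47,-0.145],"twist":[-2.7,-35,-8.5],"claw":0.085},
  {"travel":[-0.485,-0.47,-0.145],"twist":[-2.7,-35,-8.5],"claw":0.085},
  {"travel":[-0.485,-0.47,-0.145],"twist":[-2.7,-35,-8.5],"claw":0.085},
  {"travel":[-0.485,-0.47,-0.145],"twist":[-2.7,-35,-8.5],"claw":0.085},
  {"travel":[-0.485,-0.47,-0.145],"twist":[-2.7,-35,-8.5],"claw":0.085},
  {"travel":[-0.485,-0.47,-0.145],"twist":[-2.7,-35,-8.5],"claw":0.085},
  {"travel":[-0.485,-0.47,-0.145],"twist":[-2.7,-35,-8.5],"claw":0.085},
])

```text
clock: 1.15
position: [0.3548, 0.2765, 0.3303]
tool_rot: [3.142, 0.612, 3.066]
force: [1.5, 0.5, 0.6]
grip_width: 0.0852
```

Run:
```python
from h import *
plan(sh(-.23,0,.23),tool_R(SY,np.radians(35)))
```

```text
pos [0.3548 0.2765 0.3303] q [-1.45 -0.08  0.15  2.2   0.73  1.03 -0.2 ] F [1.5 0.5 0.6] w 0.0852 t 1.15
travel [-0.0819, -0.2256, 0.1799] twist [0.05, 0.06, 0.06]
```

Request:
apply_moves([
  {"travel":[-0.08,-0.22,0.18],"twist":[0,0,0],"claw":0.085},
  {"travel":[-0.08,-0.22,0.18],"twist":[0,0,0],"claw":0.085},
  {"travel":[-0.08,-0.22,0.18],"twist":[0,0,0],"claw":0.085},
  {"travel":[-0.08,-0.22,0.18],"twist":[0,0,0],"claw":0.085},
  {"travel":[-0.08,-0.22,0.18],"twist":[0,0,0],"claw":0.085},
  {"travel":[-0.08,-0.22,0.18],"twist":[0,0,0],"claw":0.085},
  {"travel":[-0.08,-0.22,0.18],"twist":[0,0,0],"claw":0.085},
  {"travel":[-0.08,-0.22,0.18],"twist":[0,0,0],"claw":0.085},
  {"travel":[-0.08,-0.22,0.18],"twist":[0,0,0],"claw":0.085},
])

```text
clock: 2.05
position: [0.5058, 0.0467, 0.2293]
tool_rot: [3.141, 0.612, 3.066]
force: [-0.1, -0.4, -1.1]
grip_width: 0.0851
```

Run:
```python
from h import *
plan(sh(-.23,0,.23),tool_R(SY,np.radians(35)))
f=snap('wrist','w1')
cv2.imwrite('pics/w1r.png',f['frame'][::-1,::-1])
```

```text
pos [0.5058 0.0467 0.2293] q [-1.03  0.04  0.66  2.42  1.05  0.27  0.15] F [-0.1 -0.4 -1.1] w 0.0851 t 2.05
travel [-0.0025, -0.0079, 0.0008] twist [0.06, 0.08, 0.04]
```

View pics/w1r.png

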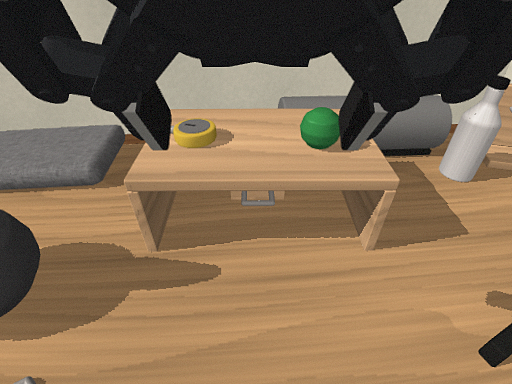

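The loop is visible under the board in the flipped wrist view, with its bar near (258,202) and its legs on both sides. I'll enlarge it and measure.

Run:
```python
from h import *
f=load('w1'); im=f['frame'][::-1,::-1]
cv2.imwrite('pics/w1c.png',cv2.resize(im[175:225,220:300],None,fx=9,fy=9,interpolation=cv2.INTER_CUBIC))
H,W=im.shape[:2]
def sp(u,v,z): return toshelf(onz(f,W-1-u,H-1-v,z))
for n,p,z in [('FL',(126,188),.115),('FR',(397,188),.115),('wallL',(152,250),0),('wallR',(370,249),0)]: print(n,sp(*p,z).round(4), onz(f,W-1-p[0],H-1-p[1],z).round(4))
```

```text
FL [-0.1067  0.1719  0.115 ] [0.6438 0.2006 0.115 ]
FR [-0.1065 -0.1731  0.115 ] [ 0.6175 -0.1434  0.115 ]
wallL [-0.1115  0.1634  0.    ] [0.6384 0.1925 0.    ]
wallR [-0.1094 -0.1667  0.    ] [ 0.6151 -0.1368  0.    ]
```

View pics/w1c.png

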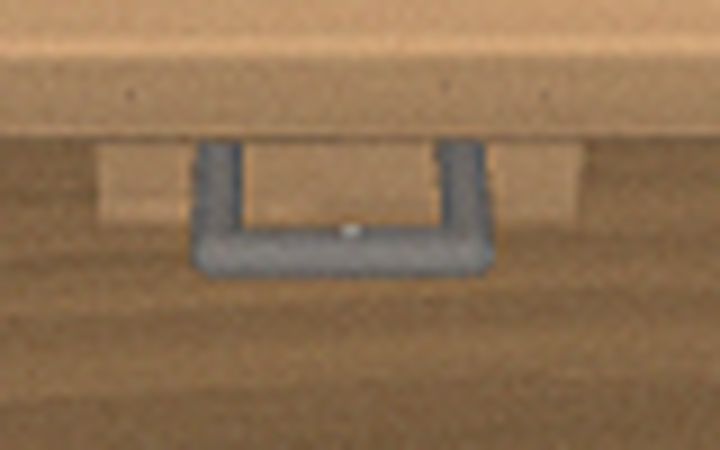

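Run:
```python
from h import *
f=load('w1'); H,W=384,512
def sp(u,v,z): return toshelf(onz(f,W-1-(220+u/9-.45),H-1-(175+v/9-.45),z)).round(4)
for n,p,z in [('barL',(193,252),.07),('barR',(491,252),.07),('inL',(242,231),.07),('inR',(443,231),.07),('bartop',(343,230),.072),('barbot',(343,276),.068),('trayL',(97,218),.042),('trayR',(583,218),.042)]: print(n,sp(*p,z))
```

```text
barL [-0.0826  0.0277  0.07  ]
barR [-0.0826 -0.0193  0.07  ]
inL [-0.0775  0.0201  0.07  ]
inR [-0.0775 -0.0119  0.07  ]
bartop [-0.0796  0.004   0.072 ]
barbot [-0.086   0.0041  0.068 ]
trayL [-0.041   0.0471  0.042 ]
trayR [-0.041  -0.0388  0.042 ]
```

Run:
```python
from h import *
plan([.465,-.266,.16],tool_R(np.radians(-70),0))
```

```text
pos [0.5058 0.0471 0.2294] q [-1.03  0.04  0.66  2.42  1.05  0.27  0.15] F [-0.7  0.3  0.3] w 0.085 t 2.1
travel [0.0539, -0.3153, 0.0466] twist [20.13, 31.08, 63.54]
```

Request:
apply_moves([
  {"travel":[0.054,-0.315,0.047],"twist":[20.1,31.1,63.5],"claw":0.045},
  {"travel":[0.054,-0.315,0.047],"twist":[20.1,31.1,63.5],"claw":0.045},
  {"travel":[0.054,-0.315,0.047],"twist":[20.1,31.1,63.5],"claw":0.045},
  {"travel":[0.054,-0.315,0.047],"twist":[20.1,31.1,63.5],"claw":0.045},
  {"travel":[0.054,-0.315,0.047],"twist":[20.1,31.1,63.5],"claw":0.045},
  {"travel":[0.054,-0.315,0.047],"twist":[20.1,31.1,63.5],"claw":0.045},
  {"travel":[0.054,-0.315,0.047],"twist":[20.1,31.1,63.5],"claw":0.045},
  {"travel":[0.054,-0.315,0.047],"twist":[20.1,31.1,63.5],"claw":0.045},
  {"travel":[0.054,-0.315,0.047],"twist":[20.1,31.1,63.5],"claw":0.045},
  {"travel":[0.054,-0.315,0.047],"twist":[20.1,31.1,63.5],"claw":0.045},
])

```text
clock: 3.1
position: [0.4637, -0.2698, 0.1595]
tool_rot: [3.113, 0.06, 2.03]
force: [-0.5, 0.5, 0.9]
grip_width: 0.045
```

Run:
```python
from h import *
plan([.465,-.266,.16],tool_R(np.radians(-70),0))
f=snap('wrist','w2')
cv2.imwrite('pics/w2r.png',f['frame'][::-1,::-1])
```

```text
pos [ 0.4637 -0.2698  0.1595] q [-0.02  0.45  0.57  1.95 -0.33  0.77  1.19] F [-0.5  0.5  0.9] w 0.045 t 3.1
travel [0.0027, 0.0029, -0.0006] twist [1.83, 3.33, 6.35]
```

View pics/w2r.png

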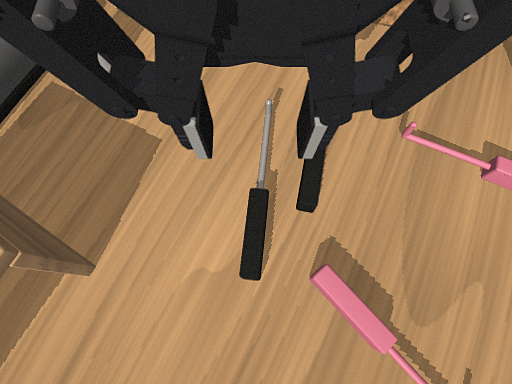

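The hook's grip shows at (255,233) with its prong tip at (268,102). The straight rod is partly hidden behind the right finger, and the pink rods stay clear. I'll measure the grip's pose.

Run:
```python
from h import *
f=load('w2'); im=f['frame'][::-1,::-1].copy(); H,W=384,512
m=(im.max(2)<60).astype(np.uint8); c=np.zeros_like(m); c[185:285,232:280]=m[185:285,232:280]
cs=max(cv2.findContours(c,0,2)[0],key=cv2.contourArea); r=cv2.minAreaRect(cs); bp=cv2.boxPoints(r); print(r,bp.round(1).tolist())
P=lambda u,v,z: onz(f,W-1-u,H-1-v,z)
b=bp[np.argsort(bp[:,1])]; top=b[:2].mean(0);bot_=b[2:].mean(0)
for z in(.03,.02): 
    A,B=P(*top,z),P(*bot_,z); d=A-B; print(z,A.round(4),B.round(4),(A+B)/2,np.linalg.norm(d),np.degrees(np.arctan2(d[1],d[0])))
print(P(268,103,.042).round(4))
plan([.465,-.266,.06],tool_R(np.radians(-70),0))
```

```text
((254.34754943847656, 233.37197875976562), (20.87156105041504, 90.99559020996094), 6.340191841125488) [[239.0, 277.3999938964844], [249.0, 187.0], [269.70001220703125, 189.3000030517578], [259.70001220703125, 279.70001220703125]]
0.03 [ 0.4773 -0.3012  0.03  ] [ 0.443  -0.2081  0.03  ] [ 0.46015918 -0.25467557  0.03      ] 0.09919528917759123 -69.80368671254692
0.02 [ 0.479  -0.3045  0.02  ] [ 0.4437 -0.2084  0.02  ] [ 0.4613435  -0.25643473  0.02      ] 0.10244626727887014 -69.80368671254692
[ 0.5144 -0.4012  0.042 ]
pos [ 0.4658 -0.268   0.1597] q [-0.02  0.45  0.57  1.95 -0.33  0.77  1.18] F [-1.2  3.7 -0.7] w 0.045 t 3.15
travel [0.0077, -0.0026, 0.0994] twist [1.71, 3.13, 5.99]
```

Run:
```python
from h import *
plan([.464,-.2635,.06],tool_R(np.radians(-69.8),0))
```

```text
pos [ 0.4658 -0.268   0.1597] q [-0.02  0.45  0.57  1.95 -0.33  0.77  1.18] F [-1.2  3.7 -0.7] w 0.045 t 3.15
travel [0.0104, -0.0024, 0.0993] twist [1.71, 3.14, 5.79]
```

Request:
apply_moves([
  {"travel":[0.0104,-0.0024,0.0],"twist":[1.7,3.1,5.8],"claw":0.045},
  {"travel":[0.0104,-0.0024,0.04],"twist":[1.7,3.1,5.8],"claw":0.045},
  {"travel":[0.0104,-0.0024,0.08],"twist":[1.7,3.1,5.8],"claw":0.045},
  {"travel":[0.0104,-0.0024,0.099],"twist":[1.7,3.1,5.8],"claw":0.045},
  {"travel":[0.0104,-0.0024,0.099],"twist":[1.7,3.1,5.8],"claw":0.045},
  {"travel":[0.0104,-0.0024,0.099],"twist":[1.7,3.1,5.8],"claw":0.045},
])

```text
clock: 3.75
position: [0.4639, -0.262, 0.0609]
tool_rot: [3.138, 0.007, 1.94]
force: [0.4, -0.5, 0.0]
grip_width: 0.045
```

Run:
```python
from h import *
f=snap('wrist','w3')
plan([.464,-.2635,.007],tool_R(np.radians(-69.8),0))
cv2.imwrite('pics/w3r.png',f['frame'][::-1,::-1])
```

```text
pos [ 0.4642 -0.2624  0.0613] q [ 0.06  0.62  0.48  1.98 -0.46  0.64  1.2 ] F [-0.   0.1  0. ] w 0.0452 t 3.8
travel [-0.0006, -0.0008, 0.0543] twist [0.27, 0.42, 0.93]
```

View pics/w3r.png

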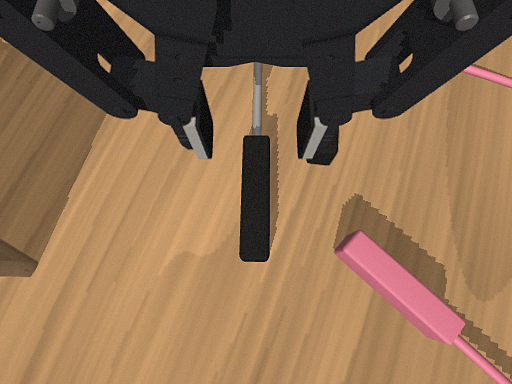

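Request:
apply_moves([
  {"travel":[-0.0006,-0.0008,0.02],"twist":[0.3,0.4,0.9],"claw":0.045},
  {"travel":[-0.0006,-0.0008,0.04],"twist":[0.3,0.4,0.9],"claw":0.045},
  {"travel":[-0.0006,-0.0008,0.054],"twist":[0.3,0.4,0.9],"claw":0.045},
  {"travel":[-0.0006,-0.0008,0.054],"twist":[0.3,0.4,0.9],"claw":0.045},
  {"travel":[-0.0006,-0.0008,0.054],"twist":[0.3,0.4,0.9],"claw":0.045},
], force=50)

```text
clock: 4.3
position: [0.4634, -0.2642, 0.0069]
tool_rot: [-3.14, 0.0, 1.923]
force: [-1.1, -0.7, 0.2]
grip_width: 0.0449
```

Request:
apply_moves([
  {"travel":[0,0,0],"twist":[0,0,0],"claw":0.01},
  {"travel":[0,0,0],"twist":[0,0,0],"claw":0.01},
  {"travel":[0,0,0],"twist":[0,0,0],"claw":0.01},
  {"travel":[0,0,0],"twist":[0,0,0],"claw":0.01},
  {"travel":[0,0,0],"twist":[0,0,0],"claw":0.01},
], force=50)

```text
clock: 4.8
position: [0.4631, -0.264, 0.0061]
tool_rot: [-3.14, -0.0, 1.922]
force: [-0.0, 0.1, 0.2]
grip_width: 0.0104
```

Run:
```python
from h import *
f=snap('wrist','w4'); print(bot.observe()['grip_width'])
cv2.imwrite('pics/w4r.png',f['frame'][::-1,::-1])
f=snap('scene','s4')
cv2.imwrite('pics/s4c.png',cv2.resize(f['frame'][150:280,100:260],None,fx=4.5,fy=4.5,interpolation=cv2.INTER_CUBIC))
```

```text
0.009617536048989152
```

View pics/w4r.png

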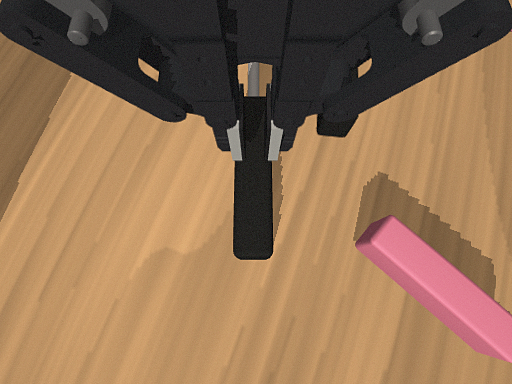

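View pics/s4c.png

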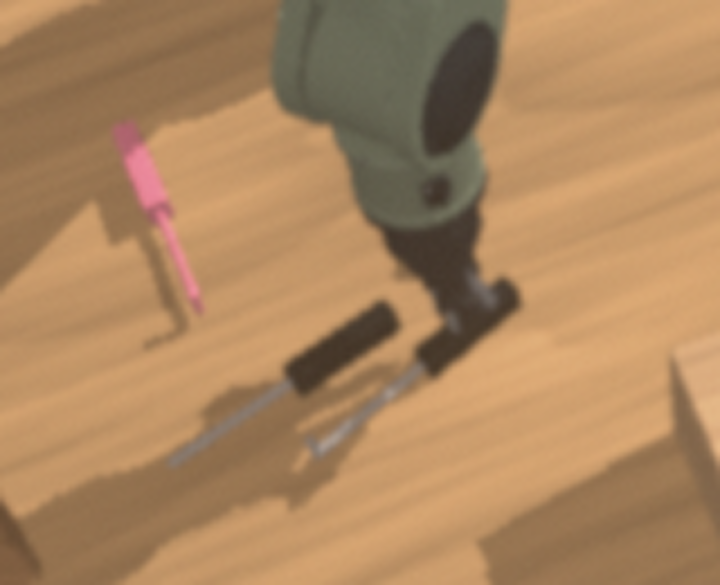

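Request:
apply_moves([
  {"travel":[0,0,0],"twist":[0,0,0],"claw":0.0},
  {"travel":[0,0,0],"twist":[0,0,0],"claw":0.0},
  {"travel":[0,0,0],"twist":[0,0,0],"claw":0.0},
], force=50)

```text
clock: 5.2
position: [0.4631, -0.2641, 0.006]
tool_rot: [-3.14, -0.0, 1.922]
force: [0.6, 0.2, -0.3]
grip_width: 0.0003
```

Request:
apply_moves([
  {"travel":[0,0,-0.01],"twist":[0,0,0],"claw":0.0},
  {"travel":[0,0,-0.03],"twist":[0,0,0],"claw":0.0},
  {"travel":[0,0,-0.04],"twist":[0,0,0],"claw":0.0},
  {"travel":[0,0,-0.04],"twist":[0,0,0],"claw":0.0},
], force=50)

```text
clock: 5.6
position: [0.464, -0.2643, 0.0475]
tool_rot: [-3.141, 0.001, 1.923]
force: [0.9, -0.2, 0.5]
grip_width: 0.0001
```

Run:
```python
from h import *
f=snap('wrist','w5'); print(bot.observe()['force'],bot.observe()['moment'])
cv2.imwrite('pics/w5r.png',f['frame'][::-1,::-1])
f=snap('scene','s5')
cv2.imwrite('pics/s5c.png',cv2.resize(f['frame'][150:280,100:260],None,fx=4.5,fy=4.5,interpolation=cv2.INTER_CUBIC))
```

```text
[-0.38393868  0.38604022 -0.76602589] [ 0.03165026 -0.04641715 -0.00400854]
```

View pics/w5r.png

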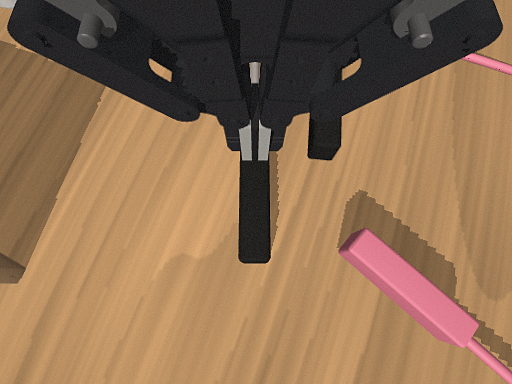

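View pics/s5c.png

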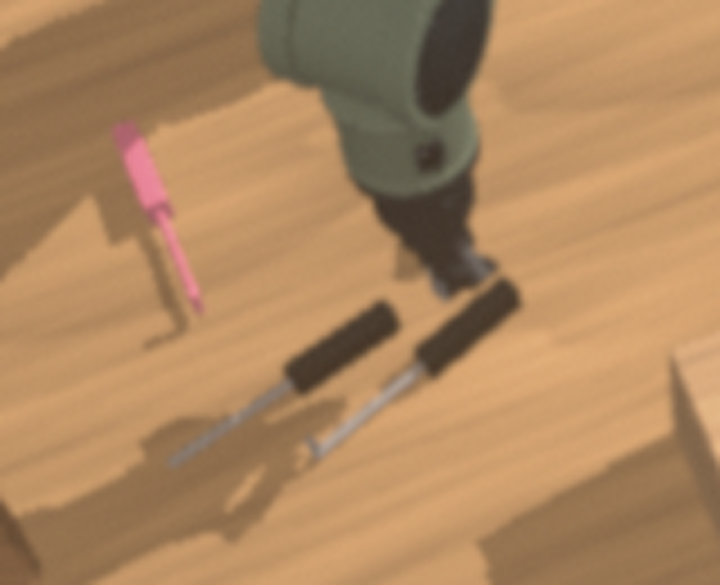

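Run:
```python
from h import *
H,W=384,512
for t in ['w2','w4','w5']:
    f=load(t);T=toolT(f['state'])
    out=[]
    for p in [(0,0,0),(0,0,-.019),(.011,0,0),(-.011,0,0),(.011,0,-.03),(0,.005,0),(0,.0425,-.013)]:
        q=proj(f,T[:3,:3]@np.array(p)+T[:3,3]); out.append((round(W-1-q[0]),round(H-1-q[1])))
    print(t,f['state']['position'].round(4),f['state']['grip_width'],out)
    o=[]
    import math
    for a in(.05,-.05):
        for z in(.03,.0):
            X=np.array([.461+a*.345,-.256-a*.9385,z]);q=proj(f,X);o.append((round(W-1-q[0]),round(H-1-q[1])))
    print(o)
im=load('w4')['frame'][::-1,::-1]
cv2.imwrite('pics/w4c.png',cv2.resize(im[40:270,150:370],None,fx=3,fy=3,interpolation=cv2.INTER_CUBIC))
print(bot.observe()['position'],bot.observe()['grip_width'])
```

```text
w2 [ 0.4637 -0.2698  0.1595] 0.04495204639764271 [(255, 169), (255, 157), (255, 184), (255, 153), (255, 168), (247, 169), (187, 161)]
[(259, 187), (260, 195), (249, 277), (250, 279)]
w4 [ 0.4631 -0.264   0.0061] 0.01044867074968772 [(255, 169), (255, 157), (255, 184), (255, 153), (255, 168), (247, 169), (187, 161)]
[(253, 93), (253, 118), (253, 255), (253, 258)]
w5 [ 0.464  -0.2643  0.0475] 0.000114644501089308 [(255, 169), (255, 157), (255, 184), (255, 153), (255, 168), (247, 169), (187, 161)]
[(254, 126), (254, 144), (254, 260), (254, 262)]
[ 0.4632895  -0.26376571  0.04597734] 0.00031531487391911326
```

View pics/w4c.png

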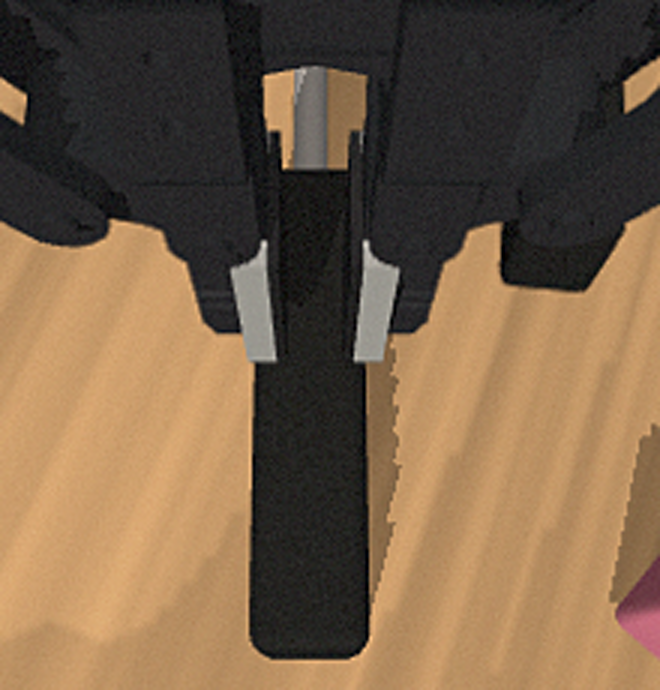

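Run:
```python
from h import *
f=snap('top','t5');g=load('s5')
cv2.imwrite('pics/t5c.png',cv2.resize(f['frame'][150:250,270:370],None,fx=6,fy=6,interpolation=cv2.INTER_CUBIC))
cv2.imwrite('pics/s5d.png',cv2.resize(g['frame'][190:240,180:230],None,fx=12,fy=12,interpolation=cv2.INTER_CUBIC))
p=bot.observe()['position']
for z in (.02,.047,.07,.09,.11): X=[p[0],p[1],z]; a=proj(f,X);b=proj(g,X); print(z,a.round(1),((a-[270,150])*6).round(),b.round(1),((b-[180,190])*12).round())
```

```text
0.02 [320.4 196. ] [302. 276.] [201.6 222.9] [260. 395.]
0.047 [321.9 194.1] [311. 265.] [200.7 219.2] [248. 351.]
0.07 [323.3 192.4] [320. 255.] [199.8 216. ] [238. 312.]
0.09 [324.5 190.9] [327. 246.] [199.1 213.1] [229. 277.]
0.11 [325.8 189.3] [335. 236.] [198.3 210.1] [219. 242.]
```

View pics/s5d.png

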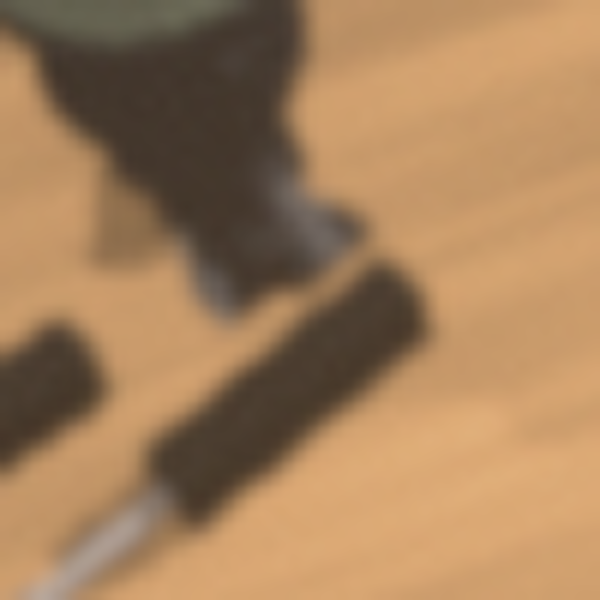

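View pics/t5c.png

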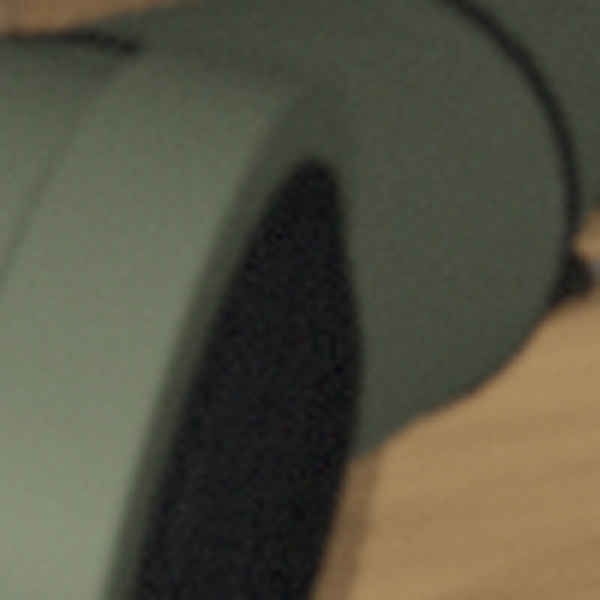

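The fingers closed on air above the grip. The wrist and scene views both put the real fingertips about 40 mm behind the reported TCP, at z ≈ 0.085 when 0.046 was reported. Nothing was disturbed. I'll open, descend by this measured offset in stages, and check the force.

Run:
```python
from h import *
f=load('w5');T=toolT(f['state'])
for z in (-.02,-.03,-.035,-.04,-.045,-.05,-.06,-.08):
    o=[]
    for x in(.011,-.011):
        q=proj(f,T[:3,:3]@np.array((x,0,z))+T[:3,3]); o.append(round(383-q[1],1))
    print(z,o)
plan([.464,-.2635,.046],tool_R(np.radians(-69.8),0))
```

```text
-0.02 [np.float64(174.0), np.float64(140.1)]
-0.03 [np.float64(167.9), np.float64(132.3)]
-0.035 [np.float64(164.6), np.float64(128.0)]
-0.04 [np.float64(161.0), np.float64(123.5)]
-0.045 [np.float64(157.3), np.float64(118.8)]
-0.05 [np.float64(153.2), np.float64(113.7)]
-0.06 [np.float64(144.3), np.float64(102.5)]
-0.08 [np.float64(121.9), np.float64(74.8)]
pos [ 0.4631 -0.2637  0.0457] q [ 0.07  0.65  0.47  1.98 -0.48  0.63  1.21] F [-0.6  0.5  0.4] w 0.0004 t 5.75
travel [-0.0001, 0.001, -0.0003] twist [-0.12, -0.03, -0.04]
```

Request:
apply_moves([
  {"travel":[0,0,0],"twist":[0,0,0],"claw":0.045},
  {"travel":[0,0,0],"twist":[0,0,0],"claw":0.045},
  {"travel":[0,0,0],"twist":[0,0,0],"claw":0.045},
  {"travel":[0,0,0],"twist":[0,0,0],"claw":0.045},
])

```text
clock: 6.15
position: [0.463, -0.264, 0.0458]
tool_rot: [-3.139, -0.0, 1.922]
force: [0.6, 0.7, -0.8]
grip_width: 0.0451
```

Request:
apply_moves([
  {"travel":[0,0,0.02],"twist":[0,0,0],"claw":0.045},
  {"travel":[0,0,0.04],"twist":[0,0,0],"claw":0.045},
  {"travel":[0,0,0.055],"twist":[0,0,0],"claw":0.045},
  {"travel":[0,0,0.065],"twist":[0,0,0],"claw":0.045},
  {"travel":[0,0,0.07],"twist":[0,0,0],"claw":0.045},
  {"travel":[0,0,0.07],"twist":[0,0,0],"claw":0.045},
])

```text
clock: 6.75
position: [0.4628, -0.2641, -0.0243]
tool_rot: [-3.139, -0.001, 1.922]
force: [0.7, -0.5, -0.3]
grip_width: 0.0446
```

Run:
```python
from h import *
f=snap('wrist','w6'); print(bot.observe()['force'],bot.observe()['position'])
g=snap('scene','s6')
a=cv2.resize(f['frame'][::-1,::-1][40:270,150:370],(574,600),interpolation=cv2.INTER_CUBIC)
cv2.imwrite('pics/w6.png',a)
cv2.imwrite('pics/s6d.png',cv2.resize(g['frame'][180:240,170:230],None,fx=10,fy=10,interpolation=cv2.INTER_CUBIC))
```

```text
[ 0.31571515 -0.14224191  0.68031696] [ 0.46304442 -0.26423049 -0.02380688]
```

View pics/w6.png

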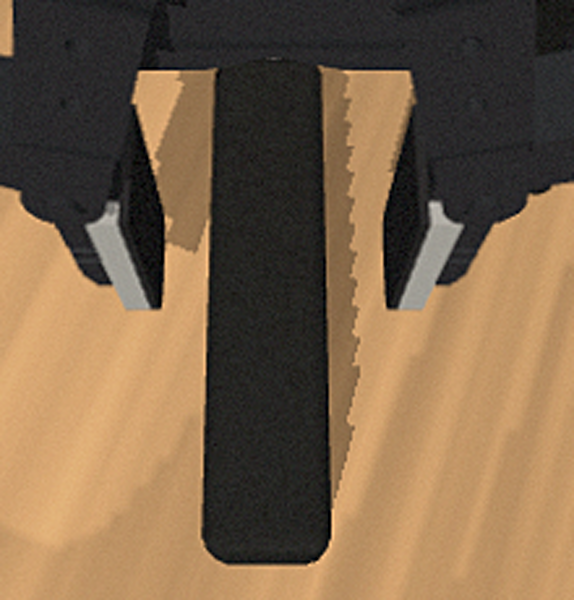

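View pics/s6d.png

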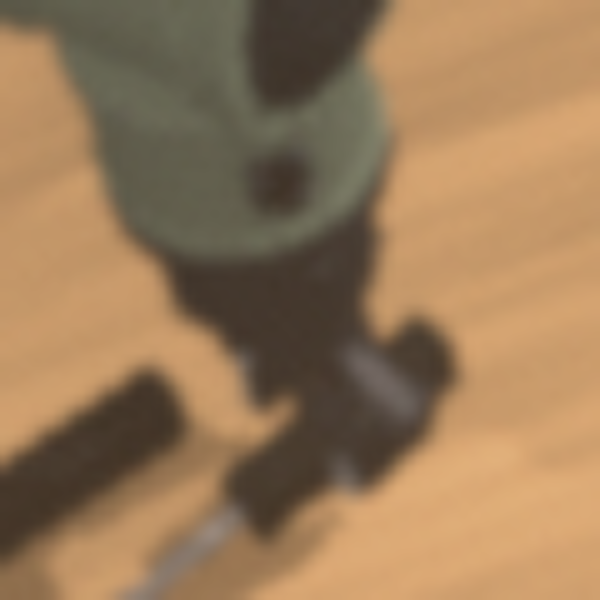

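The fingers now straddle the grip, with clear space on both sides. I'll go 8 mm lower and close.

Request:
apply_moves([
  {"travel":[0,0,0.005],"twist":[0,0,0],"claw":0.045},
  {"travel":[0,0,0.008],"twist":[0,0,0],"claw":0.045},
  {"travel":[0,0,0.008],"twist":[0,0,0],"claw":0.045},
  {"travel":[0,0,0.008],"twist":[0,0,0],"claw":0.01},
  {"travel":[0,0,0.008],"twist":[0,0,0],"claw":0.01},
  {"travel":[0,0,0.008],"twist":[0,0,0],"claw":0.01},
  {"travel":[0,0,0.008],"twist":[0,0,0],"claw":0.01},
  {"travel":[0,0,0.008],"twist":[0,0,0],"claw":0.01},
], force=50)

```text
clock: 7.65
position: [0.4631, -0.2641, -0.0317]
tool_rot: [-3.14, -0.0, 1.922]
force: [-1.5, 0.6, 5.7]
grip_width: 0.021
```

Request:
apply_moves([
  {"travel":[0,0,-0.01],"twist":[0,0,0],"claw":0.01},
  {"travel":[0,0,-0.04],"twist":[0,0,0],"claw":0.01},
  {"travel":[0,0,-0.07],"twist":[0,0,0],"claw":0.01},
  {"travel":[0,0,-0.07],"twist":[0,0,0],"claw":0.01},
  {"travel":[0,0,-0.07],"twist":[0,0,0],"claw":0.01},
], force=50)

```text
clock: 8.15
position: [0.4635, -0.2638, 0.0386]
tool_rot: [-3.141, 0.0, 1.923]
force: [-0.4, -0.1, -2.1]
grip_width: 0.0209
```

Run:
```python
from h import *
f=snap('wrist','w7'); s=bot.observe();print(s['force'],s['position'],s['grip_width'],s['tool_rot'])
g=snap('scene','s7');t=snap('top','t7')
a=f['frame'][::-1,::-1]
cv2.imwrite('pics/w7.png',a)
cv2.imwrite('pics/s7d.png',cv2.resize(g['frame'][170:270,120:240],None,fx=6,fy=6,interpolation=cv2.INTER_CUBIC))
```

```text
[-1.13813628  0.22372788 -1.91481236] [ 0.46309096 -0.26363659  0.03790036] 0.021047189933883548 [-3.13965296e+00 -4.73421878e-04  1.92292490e+00]
```

View pics/w7.png

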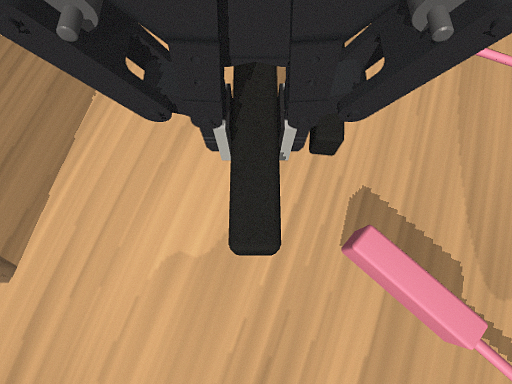

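View pics/s7d.png

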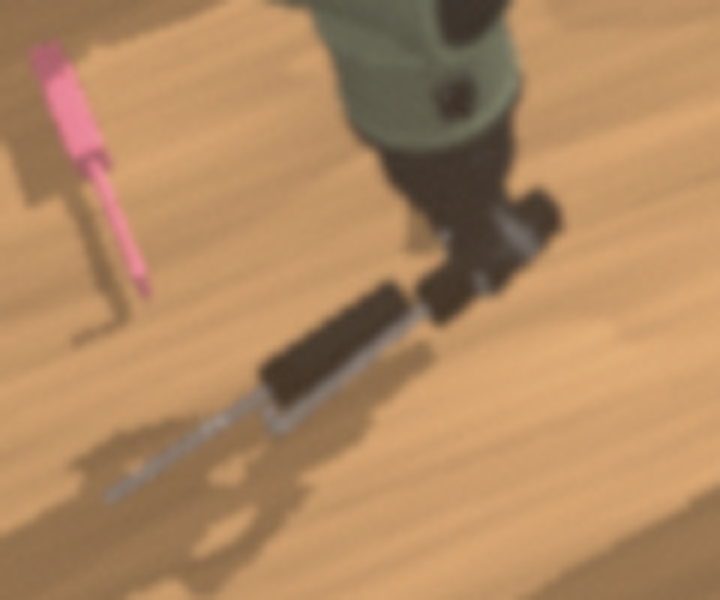

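View pics/t7.png

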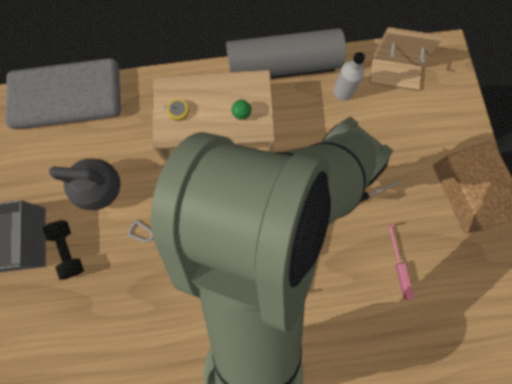

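```bash
cat >> h.py <<'E'
def tip_from(pos,head,along=.1517,up=.0737): # TCP -> hook tip, tool vertical
    return np.array([pos[0]+along*np.cos(head),pos[1]+along*np.sin(head),pos[2]+up])
def tcp_for(tip,head,along=.1517,up=.0737):
    return np.array([tip[0]-along*np.cos(head),tip[1]-along*np.sin(head),tip[2]-up])
E
python3 - <<'E'
from h import *
g=load('s7'); s=g['state']; h=s['tool_rot'][2]-np.pi; print(np.degrees(h))
X=tip_from(s['position'],h)
for dz in(0,-.027): 
    q=proj(g,X+[0,0,dz]); print((q-[120,170])*6+3, q)
# corner of base rod start
q=proj(g,tip_from(s['position'],h,.0417,.0467));print((q-[120,170])*6+3)
# shelf-approach pose: tip in shelf (-0.20,.004,.052)
plan(tcp_for(sh(-.20,.004,.130),SY),tool_R(SY,0))
print(tcp_for(sh(-.06,.004,.052),SY),tcp_for(sh(-.155,.004,.085),SY))
E
```

```text
-69.82451905048644
[265.88018537 409.7524504 ] [163.81336423 237.79207507]
[276.10030512 431.89577416] [165.51671752 241.48262903]
[424.89696204 310.25060621]
pos [ 0.4627 -0.2637  0.0374] q [ 0.08  0.67  0.46  1.98 -0.49  0.61  1.22] F [-1.1 -0.1 -1.4] w 0.0214 t 8.3
travel [0.3226, 0.0373, -0.0187] twist [-0.11, -0.15, -65.45]
[ 0.52623081  0.04122963 -0.0217    ] [0.4315108  0.04851794 0.0113    ]
```

The predicted prong tip lands on the pixel seen, (266,410) in the crop, so the hook's pose in the hand is known. Next I'll swing it round to face the shelf, stopping short of the ledge.

Run:
```python
from h import *
plan(tcp_for(sh(-.165,.004,.110),SY),tool_R(SY,0))
```

```text
pos [ 0.4627 -0.2637  0.0374] q [ 0.08  0.67  0.46  1.98 -0.49  0.61  1.22] F [-1.1 -0.1 -1.4] w 0.0214 t 8.3
travel [0.308, 0.0692, 0.0012] twist [-0.11, -0.15, -65.45]
```

Request:
apply_moves([
  {"travel":[0.0385,0.0087,0],"twist":[0,0,-8.2],"claw":0.01},
  {"travel":[0.077,0.0173,0],"twist":[0,0,-16.4],"claw":0.01},
  {"travel":[0.1155,0.026,0],"twist":[0,0,-24.5],"claw":0.01},
  {"travel":[0.154,0.0346,0],"twist":[0,0,-32.7],"claw":0.01},
  {"travel":[0.1925,0.0433,0],"twist":[0,0,-40.9],"claw":0.01},
  {"travel":[0.231,0.052,0.001],"twist":[-0.1,-0.1,-49.1],"claw":0.01},
  {"travel":[0.2695,0.0606,0.001],"twist":[-0.1,-0.1,-57.3],"claw":0.01},
  {"travel":[0.308,0.0692,0.001],"twist":[-0.1,-0.1,-65.4],"claw":0.01},
  {"travel":[0.308,0.0692,0.001],"twist":[-0.1,-0.1,-65.4],"claw":0.01},
  {"travel":[0.308,0.0692,0.001],"twist":[-0.1,-0.1,-65.4],"claw":0.01},
], force=50)

```text
clock: 9.3
position: [0.4215, 0.0495, 0.0365]
tool_rot: [-3.141, -0.001, 3.065]
force: [-0.1, -0.5, -0.4]
grip_width: 0.021
```

Run:
```python
from h import *
plan(tcp_for(sh(-.155,.004,.050),SY),tool_R(SY,0))
g=snap('scene','s8');
cv2.imwrite('pics/s8.png',g['frame'])
s=g['state']; h=s['tool_rot'][2]-np.pi; X=tip_from(s['position'],h);print(toshelf(X),proj(g,X),proj(g,X-[0,0,.027]))
```

```text
pos [0.4215 0.0495 0.0365] q [-0.41  0.51  0.19  2.24 -0.23  0.41  1.47] F [-0.1 -0.5 -0.4] w 0.021 t 9.3
travel [-0.01, -0.0002, 0.0602] twist [-0.02, -0.04, 0.02]
[-0.16500944  0.00424645  0.1101967 ] [289.03399078 201.98638494] [288.55974594 206.06679492]
```

View pics/s8.png

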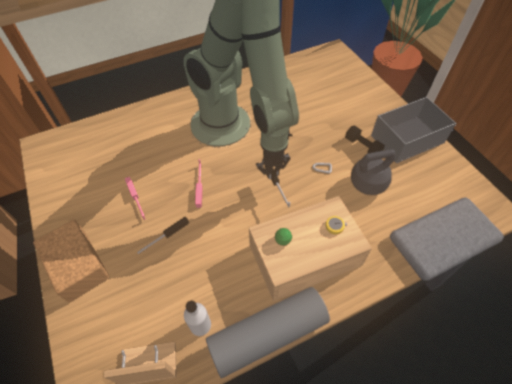

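Request:
apply_moves([
  {"travel":[0,0,0.02],"twist":[0,0,0],"claw":0.01},
  {"travel":[0,0,0.04],"twist":[0,0,0],"claw":0.01},
  {"travel":[0,0,0.056],"twist":[0,0,0],"claw":0.01},
  {"travel":[0,0,0.056],"twist":[0,0,0],"claw":0.01},
  {"travel":[-0.02,0,0.056],"twist":[0,0,0],"claw":0.01},
  {"travel":[-0.04,0,0.056],"twist":[0,0,0],"claw":0.01},
  {"travel":[-0.04,0,0.056],"twist":[0,0,0],"claw":0.01},
], force=50)

```text
clock: 10.05
position: [0.4646, 0.0449, -0.0183]
tool_rot: [-3.141, 0.003, 3.062]
force: [1.2, -0.2, -2.5]
grip_width: 0.0211
```

Run:
```python
from h import *
plan(tcp_for(sh(-.060,.004,.054),SY),tool_R(SY,0))
s=bot.observe(); h=s['tool_rot'][2]-np.pi; X=tip_from(s['position'],h);print(toshelf(X))
```

```text
pos [ 0.4646  0.0449 -0.0183] q [-0.33  0.66  0.14  2.15 -0.26  0.34  1.51] F [ 1.2 -0.2 -2.5] w 0.0211 t 10.05
travel [-0.0617, 0.0013, 0.0016] twist [-0.01, 0.17, -0.19]
[-0.12171465  0.00239573  0.05543956]
```

Request:
apply_moves([
  {"travel":[-0.015,0.0005,0.001],"twist":[0,0,0],"claw":0.01},
  {"travel":[-0.03,0.001,0.001],"twist":[0,0,0],"claw":0.01},
  {"travel":[-0.045,0.001,0.001],"twist":[0,0,-0.1],"claw":0.01},
  {"travel":[-0.056,0.001,0.001],"twist":[0,0,-0.1],"claw":0.01},
  {"travel":[-0.062,0.001,0.001],"twist":[0,0,-0.1],"claw":0.01},
  {"travel":[-0.062,0.001,0.001],"twist":[0,0,-0.1],"claw":0.01},
  {"travel":[-0.062,0.001,0.001],"twist":[0,0,-0.1],"claw":0.01},
], force=50)

```text
clock: 10.75
position: [0.5231, 0.0419, -0.02]
tool_rot: [-3.141, -0.0, 3.065]
force: [0.1, 0.5, -1.8]
grip_width: 0.0211
```

Run:
```python
from h import *
plan(tcp_for(sh(-.060,.004,.081),SY),tool_R(SY,0))
f=snap('wrist','w9');cv2.imwrite('pics/w9.png',f['frame'][::-1,::-1])
s=bot.observe(); h=s['tool_rot'][2]-np.pi; X=tip_from(s['position'],h);print(toshelf(X))
```

```text
pos [ 0.5231  0.0419 -0.02  ] q [-0.31  0.71  0.16  2.   -0.24  0.44  1.52] F [ 0.1  0.5 -1.8] w 0.0211 t 10.75
travel [-0.0032, -0.0005, -0.0273] twist [-0.01, -0.02, 0.03]
[-0.06328391  0.00464245  0.05366648]
```

View pics/w9.png

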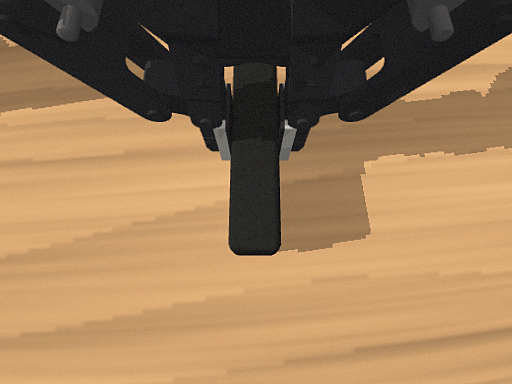

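Request:
apply_moves([
  {"travel":[-0.003,0,-0.004],"twist":[0,0,0],"claw":0.01},
  {"travel":[-0.003,0,-0.008],"twist":[0,0,0],"claw":0.01},
  {"travel":[-0.003,0,-0.012],"twist":[0,0,0],"claw":0.01},
  {"travel":[-0.003,0,-0.015],"twist":[0,0,0],"claw":0.01},
  {"travel":[-0.003,0,-0.015],"twist":[0,0,0],"claw":0.01},
], force=50)

```text
clock: 11.3
position: [0.527, 0.0419, -0.0045]
tool_rot: [3.142, 0.001, 3.066]
force: [-0.6, -0.1, -1.7]
grip_width: 0.0211
```

Request:
apply_moves([
  {"travel":[0,0,-0.004],"twist":[0,0,0],"claw":0.01},
  {"travel":[0,0,-0.008],"twist":[0,0,0],"claw":0.01},
  {"travel":[0,0,-0.012],"twist":[0,0,0],"claw":0.01},
  {"travel":[0,0,-0.012],"twist":[0,0,0],"claw":0.01},
  {"travel":[0,0,-0.012],"twist":[0,0,0],"claw":0.01},
], force=50)

```text
clock: 11.8
position: [0.5268, 0.0419, 0.0071]
tool_rot: [-3.142, 0.001, 3.066]
force: [-0.1, 0.0, -1.9]
grip_width: 0.0212
```

Run:
```python
from h import *
plan(tcp_for(sh(-.160,.004,.081),SY),tool_R(SY,0))
s=bot.observe(); h=s['tool_rot'][2]-np.pi; X=tip_from(s['position'],h);print(toshelf(X))
```

```text
pos [0.5268 0.0419 0.0071] q [-0.32  0.67  0.18  1.99 -0.23  0.5   1.52] F [-0.1  0.  -1.9] w 0.0212 t 11.8
travel [0.1005, -0.0006, -0.0003] twist [-0.0, 0.03, 0.05]
[-0.05947345  0.00483265  0.08078715]
```

Request:
apply_moves([
  {"travel":[0.003,0,0],"twist":[0,0,0],"claw":0.01},
  {"travel":[0.006,0,0],"twist":[0,0,0],"claw":0.01},
  {"travel":[0.009,0,0],"twist":[0,0,0],"claw":0.01},
  {"travel":[0.012,0,0],"twist":[0,0,0],"claw":0.01},
  {"travel":[0.015,0,0],"twist":[0,0,0],"claw":0.01},
  {"travel":[0.018,0,0],"twist":[0,0,0],"claw":0.01},
  {"travel":[0.021,0,0],"twist":[0,0,0],"claw":0.01},
  {"travel":[0.024,0,0],"twist":[0,0,0],"claw":0.01},
], force=50)

```text
clock: 12.6
position: [0.503, 0.0437, 0.0071]
tool_rot: [-3.142, 0.001, 3.066]
force: [5.1, -0.7, -1.1]
grip_width: 0.0211
```

Run:
```python
from h import *
plan(tcp_for(sh(-.160,.004,.081),SY),tool_R(SY,0))
s=bot.observe(); h=s['tool_rot'][2]-np.pi; X=tip_from(s['position'],h);print(toshelf(X),s['moment'])
```

```text
pos [0.503  0.0437 0.0071] q [-0.33  0.64  0.17  2.05 -0.23  0.46  1.51] F [ 5.1 -0.7 -1.1] w 0.0211 t 12.6
travel [0.0766, -0.0006, -0.0003] twist [-0.0, 0.07, 0.05]
[-0.08335043  0.00477352  0.08079385] [-0.09475404 -0.83314701 -0.03419573]
```

Engaged: 5 N, which is the tray's friction. I'll keep drawing gently.

Request:
apply_moves([
  {"travel":[0.005,0,0],"twist":[0,0,0],"claw":0.01},
  {"travel":[0.01,0,0],"twist":[0,0,0],"claw":0.01},
  {"travel":[0.015,0,0],"twist":[0,0,0],"claw":0.01},
  {"travel":[0.02,0,0],"twist":[0,0,0],"claw":0.01},
  {"travel":[0.025,0,0],"twist":[0,0,0],"claw":0.01},
  {"travel":[0.03,0,0],"twist":[0,0,0],"claw":0.01},
  {"travel":[0.035,0,0],"twist":[0,0,0],"claw":0.01},
  {"travel":[0.04,0,0],"twist":[0,0,0],"claw":0.01},
  {"travel":[0.045,0,0],"twist":[0,0,0],"claw":0.01},
  {"travel":[0.05,0,0],"twist":[0,0,0],"claw":0.01},
], force=50)

```text
clock: 13.6
position: [0.4526, 0.0474, 0.007]
tool_rot: [-3.141, 0.0, 3.066]
force: [4.0, -1.4, -1.6]
grip_width: 0.0209
```

Run:
```python
from h import *
plan(tcp_for(sh(-.160,.004,.081),SY),tool_R(SY,0))
s=bot.observe(); h=s['tool_rot'][2]-np.pi; X=tip_from(s['position'],h);print(toshelf(X),s['moment'])
f=snap('scene','s10'); cv2.imwrite('pics/s10.png',cv2.resize(f['frame'][140:270,230:370],None,fx=5,fy=5,interpolation=cv2.INTER_CUBIC))
```

```text
pos [0.4526 0.0474 0.007 ] q [-0.36  0.6   0.16  2.18 -0.24  0.38  1.5 ] F [ 4.  -1.4 -1.6] w 0.0209 t 13.6
travel [0.0261, -0.0005, -0.0003] twist [-0.01, 0.03, 0.04]
[-0.13386402  0.00464352  0.08069729] [-0.27923863 -1.00204166 -0.1214499 ]
```

View pics/s10.png

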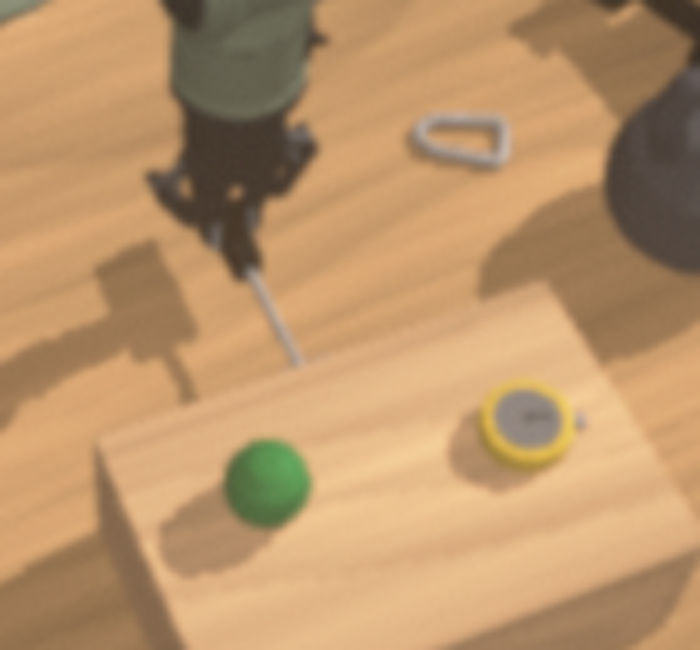

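Request:
apply_moves([
  {"travel":[0.003,0,0],"twist":[0,0,0],"claw":0.01},
  {"travel":[0.006,0,0],"twist":[0,0,0],"claw":0.01},
  {"travel":[0.009,0,0],"twist":[0,0,0],"claw":0.01},
  {"travel":[0.012,0,0],"twist":[0,0,0],"claw":0.01},
  {"travel":[0.015,0,0],"twist":[0,0,0],"claw":0.01},
  {"travel":[0.018,0,0],"twist":[0,0,0],"claw":0.01},
], force=50)

```text
clock: 14.25
position: [0.4348, 0.0488, 0.007]
tool_rot: [-3.141, 0.0, 3.066]
force: [3.9, -2.8, -1.8]
grip_width: 0.0214
```

Request:
apply_moves([
  {"travel":[0.001,0,0],"twist":[0,0,0],"claw":0.01},
  {"travel":[0.002,0,0],"twist":[0,0,0],"claw":0.01},
  {"travel":[0.003,0,0],"twist":[0,0,0],"claw":0.01},
], force=50)

```text
clock: 14.55
position: [0.432, 0.049, 0.007]
tool_rot: [-3.141, 0.0, 3.066]
force: [4.1, -1.5, -0.6]
grip_width: 0.0213
```

Request:
apply_moves([
  {"travel":[0.001,0,0],"twist":[0,0,0],"claw":0.01},
  {"travel":[0.002,0,0],"twist":[0,0,0],"claw":0.01},
], force=50)

```text
clock: 14.75
position: [0.43, 0.0492, 0.007]
tool_rot: [-3.141, 0.0, 3.066]
force: [3.6, -1.5, -1.5]
grip_width: 0.0213
```

Request:
apply_moves([
  {"travel":[0.001,0,0],"twist":[0,0,0],"claw":0.01},
  {"travel":[0.002,0,0],"twist":[0,0,0],"claw":0.01},
], force=50)

```text
clock: 14.95
position: [0.428, 0.0493, 0.007]
tool_rot: [-3.141, 0.0, 3.066]
force: [4.3, -1.0, -0.4]
grip_width: 0.0215
```

Request:
apply_moves([
  {"travel":[0.001,0,0],"twist":[0,0,0],"claw":0.01},
  {"travel":[0.001,0,0],"twist":[0,0,0],"claw":0.01},
], force=50)

```text
clock: 15.15
position: [0.4268, 0.0494, 0.007]
tool_rot: [-3.141, 0.0, 3.066]
force: [3.0, -1.6, -0.8]
grip_width: 0.0212
```

Request:
apply_moves([
  {"travel":[0.001,0,0],"twist":[0,0,0],"claw":0.01},
  {"travel":[0.001,0,0],"twist":[0,0,0],"claw":0.01},
], force=50)

```text
clock: 15.35
position: [0.4259, 0.0495, 0.007]
tool_rot: [-3.141, 0.0, 3.066]
force: [3.1, -2.3, -2.0]
grip_width: 0.0211
```

Request:
apply_moves([
  {"travel":[0.001,0,0],"twist":[0,0,0],"claw":0.01},
  {"travel":[0.001,0,0],"twist":[0,0,0],"claw":0.01},
])

```text
clock: 15.55
position: [0.4249, 0.0496, 0.0069]
tool_rot: [-3.141, 0.0, 3.066]
force: [3.4, -1.9, -1.5]
grip_width: 0.0213
```

Request:
apply_moves([
  {"travel":[0.001,0,0],"twist":[0,0,0],"claw":0.01},
  {"travel":[0.001,0,0],"twist":[0,0,0],"claw":0.01},
])

```text
clock: 15.75
position: [0.4239, 0.0496, 0.007]
tool_rot: [-3.141, 0.0, 3.066]
force: [3.6, -1.9, -1.8]
grip_width: 0.0211
```

Request:
apply_moves([
  {"travel":[0.001,0,0],"twist":[0,0,0],"claw":0.01},
  {"travel":[0.001,0,0],"twist":[0,0,0],"claw":0.01},
])

```text
clock: 15.95
position: [0.4229, 0.0497, 0.007]
tool_rot: [-3.141, 0.0, 3.066]
force: [3.6, -1.9, -1.6]
grip_width: 0.021
```

Run:
```python
from h import *
s=bot.observe(); h=s['tool_rot'][2]-np.pi; X=tip_from(s['position'],h);print(toshelf(X),s['moment'],s['force'],s['qpos'].round(2))
f=snap('scene','s11'); cv2.imwrite('pics/s11.png',cv2.resize(f['frame'][150:250,240:340],None,fx=6,fy=6,interpolation=cv2.INTER_CUBIC))
f=snap('top','t11'); cv2.imwrite('pics/t11.png',cv2.resize(f['frame'][60:180,140:290],None,fx=5,fy=5,interpolation=cv2.INTER_CUBIC))
```

```text
[-0.16367352  0.00468968  0.08065731] [-0.3289322  -0.704645   -0.26226659] [ 3.5643205  -1.85747475 -1.60778689] [-0.38  0.57  0.15  2.25 -0.25  0.34  1.49]
```

View pics/s11.png

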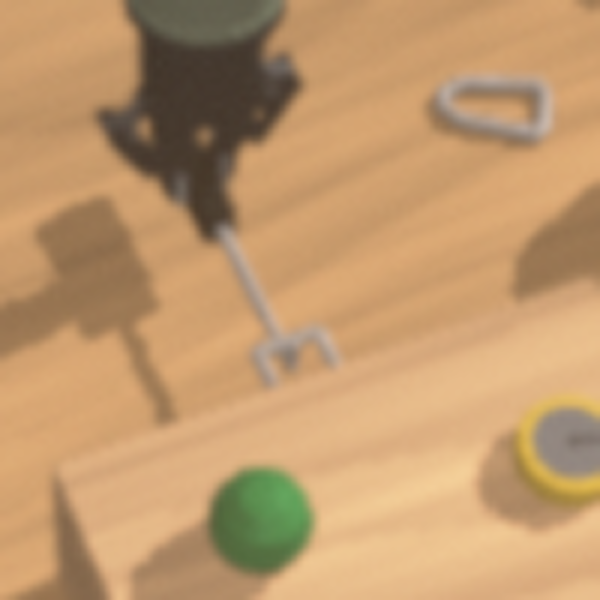

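View pics/t11.png

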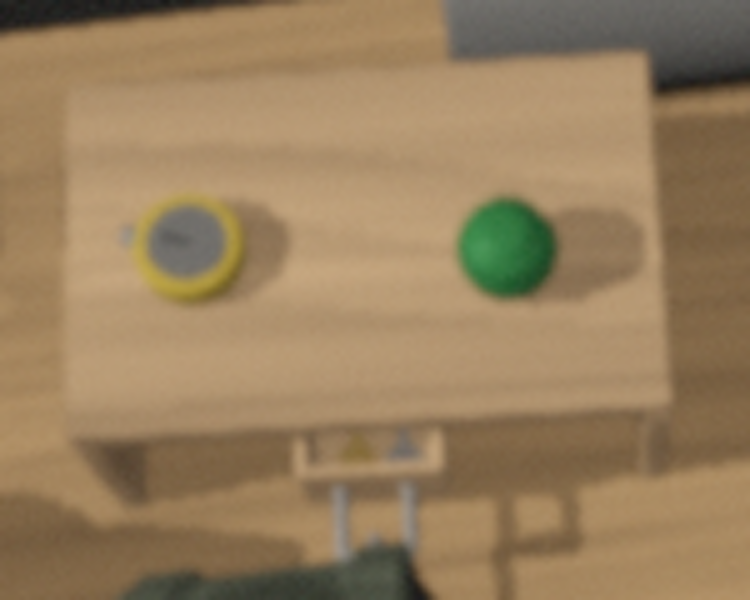

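The tray is well out, with its keys visible at (360,450) and the prong inside the loop. The force is still just friction, so the stop isn't reached yet. I'll go on in 1 mm steps.

Request:
apply_moves([
  {"travel":[0.001,0,0],"twist":[0,0,0],"claw":0.01},
  {"travel":[0.001,0,0],"twist":[0,0,0],"claw":0.01},
])

```text
clock: 16.25
position: [0.4224, 0.0498, 0.007]
tool_rot: [-3.142, 0.001, 3.066]
force: [5.3, -2.4, -1.5]
grip_width: 0.0213
```

Request:
apply_moves([
  {"travel":[0.001,0,0],"twist":[0,0,0],"claw":0.01},
  {"travel":[0.001,0,0],"twist":[0,0,0],"claw":0.01},
])

```text
clock: 16.45
position: [0.4223, 0.0499, 0.0072]
tool_rot: [3.141, 0.003, 3.065]
force: [9.9, -1.8, -2.6]
grip_width: 0.0212
```

Run:
```python
from h import *
s=bot.observe(); h=s['tool_rot'][2]-np.pi; X=tip_from(s['position'],h);print(toshelf(X))
f=load('t11')
for p in [(300,474),(442,467)]: print(toshelf(onz(f,140+p[0]/5-.4,60+p[1]/5-.4,.097)))
```

```text
[-0.16427495  0.00475314  0.08090298]
[-0.12687981  0.04271901  0.097     ]
[-0.12713256 -0.03862147  0.097     ]
```

At the stop: the force rose to 10 N over 2 mm of command with no travel, and the tray's face reads −127 mm against the expected −128. Next I'll ease the prong forward off the bar, then lower it.

Request:
apply_moves([
  {"travel":[-0.003,0,0],"twist":[0,0,0],"claw":0.01},
  {"travel":[-0.006,0,0],"twist":[0,0,0],"claw":0.01},
  {"travel":[-0.01,0,0],"twist":[0,0,0],"claw":0.01},
  {"travel":[-0.01,0,0],"twist":[0,0,0],"claw":0.01},
  {"travel":[-0.01,0,0],"twist":[0,0,0],"claw":0.01},
])

```text
clock: 16.95
position: [0.4308, 0.0491, 0.0069]
tool_rot: [-3.141, -0.0, 3.066]
force: [0.0, 0.4, -2.1]
grip_width: 0.0214
```

Run:
```python
from h import *
s=bot.observe(); h=s['tool_rot'][2]-np.pi; X=tip_from(s['position'],h);print(toshelf(X),s['force'],s['moment'],s['tool_rot'])
f=snap('scene','s12'); cv2.imwrite('pics/s12.png',cv2.resize(f['frame'][150:250,240:340],None,fx=6,fy=6,interpolation=cv2.INTER_CUBIC))
print((proj(f,X)-[240,150])*6+3)
```

```text
[-0.15575427  0.00465908  0.08056126] [ 0.02458887  0.3565441  -2.13000351] [-0.01614988  0.03617516  0.0014123 ] [-3.14138373e+00 -1.26930575e-04  3.06571234e+00]
[301.05820877 353.69079508]
```

View pics/s12.png

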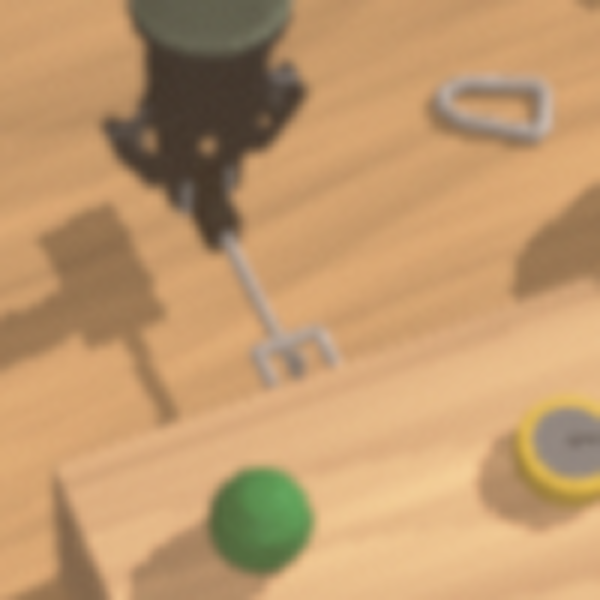

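The prong at (297,360) is free inside the opening, there is no contact force, and the loop has stayed put. Lowering now, then drawing back below the bar.

Request:
apply_moves([
  {"travel":[0,0,0.005],"twist":[0,0,0],"claw":0.01},
  {"travel":[0,0,0.012],"twist":[0,0,0],"claw":0.01},
  {"travel":[0,0,0.02],"twist":[0,0,0],"claw":0.01},
  {"travel":[0,0,0.028],"twist":[0,0,0],"claw":0.01},
  {"travel":[0,0,0.033],"twist":[0,0,0],"claw":0.01},
  {"travel":[0,0,0.033],"twist":[0,0,0],"claw":0.01},
  {"travel":[0,0,0.033],"twist":[0,0,0],"claw":0.01},
])

```text
clock: 17.7
position: [0.431, 0.049, -0.0261]
tool_rot: [-3.141, 0.0, 3.065]
force: [0.1, -0.3, -1.0]
grip_width: 0.021
```

Request:
apply_moves([
  {"travel":[0.007,0,0],"twist":[0,0,0],"claw":0.01},
  {"travel":[0.014,0,0],"twist":[0,0,0],"claw":0.01},
  {"travel":[0.021,0,0],"twist":[0,0,0],"claw":0.01},
  {"travel":[0.025,0,0],"twist":[0,0,0],"claw":0.01},
  {"travel":[0.025,0,0],"twist":[0,0,0],"claw":0.01},
])

```text
clock: 18.2
position: [0.4055, 0.0511, -0.0259]
tool_rot: [-3.141, -0.0, 3.066]
force: [0.1, -0.1, -1.7]
grip_width: 0.0209
```

Run:
```python
from h import *
s=bot.observe(); h=s['tool_rot'][2]-np.pi; X=tip_from(s['position'],h);print(toshelf(X),s['force'],s['tool_rot'],s['qpos'].round(2))
f=load('top0'); print(onz(f,315,235,.015),onz(f,318,223,.03),onz(f,305,294,.015))
f=snap('scene','s13'); cv2.imwrite('pics/s13.png',cv2.resize(f['frame'][130:260,190:340],None,fx=5,fy=5,interpolation=cv2.INTER_CUBIC))
```

```text
[-0.18117382  0.00472419  0.04775608] [ 0.06003953 -0.09576757 -1.65713723] [-3.14147409e+00 -2.85621470e-05  3.06595564e+00] [-0.35  0.63  0.1   2.29 -0.28  0.22  1.5 ]
[ 0.35078113 -0.22931734  0.015     ] [ 0.38287042 -0.24126593  0.03      ] [ 0.18998016 -0.1737937   0.015     ]
```

View pics/s13.png

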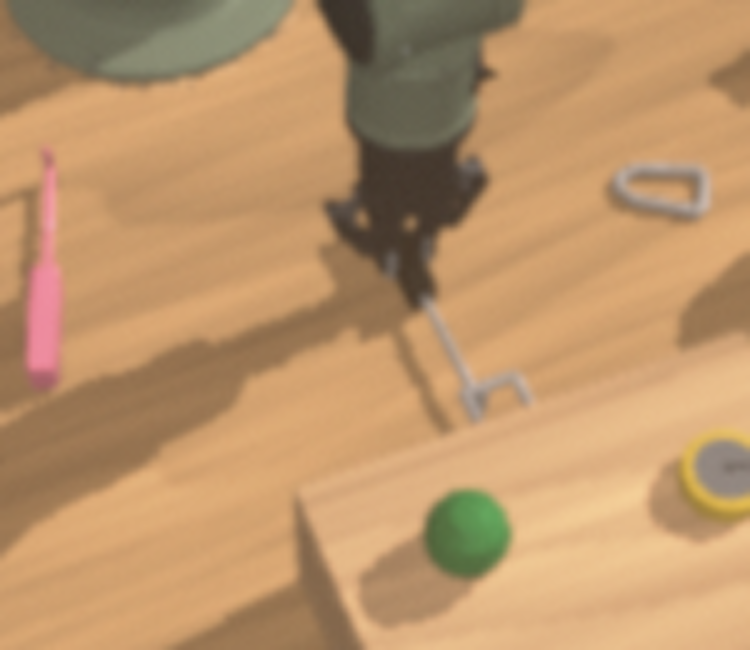

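Request:
apply_moves([
  {"travel":[0,-0.02,0],"twist":[0,0,0],"claw":0.01},
  {"travel":[0,-0.04,0],"twist":[0,0,0],"claw":0.01},
  {"travel":[0,-0.06,0],"twist":[0,0,0],"claw":0.01},
  {"travel":[0,-0.08,0],"twist":[0,0,0],"claw":0.01},
  {"travel":[0,-0.1,0],"twist":[0,0,0],"claw":0.01},
  {"travel":[0,-0.1,0],"twist":[0,0,0],"claw":0.01},
  {"travel":[0,-0.1,0.003],"twist":[0,0,0],"claw":0.01},
  {"travel":[0,-0.1,0.005],"twist":[0,0,0],"claw":0.01},
  {"travel":[0,-0.1,0.005],"twist":[0,0,0],"claw":0.01},
])

```text
clock: 19.15
position: [0.3985, -0.048, -0.0314]
tool_rot: [3.142, -0.0, 3.067]
force: [-0.4, -0.5, -0.6]
grip_width: 0.0216
```

Run:
```python
from h import *
s=bot.observe(); h=s['tool_rot'][2]-np.pi; X=tip_from(s['position'],h);print(s['position'],toshelf(X),s['force'],s['tool_rot'],s['qpos'].round(2))
```

```text
[ 0.39850843 -0.04803253 -0.03138617] [-0.18049816 -0.09448718  0.04231383] [-0.42009957 -0.45978205 -0.62044207] [ 3.14154852e+00 -7.90602041e-05  3.06684587e+00] [-0.08  0.64  0.07  2.31 -0.2   0.2   1.67]
```

Request:
apply_moves([
  {"travel":[0,0,0.001],"twist":[0,0,0],"claw":0.01},
  {"travel":[0,0,0.001],"twist":[0,0,0],"claw":0.01},
])

```text
clock: 19.35
position: [0.3986, -0.0481, -0.0318]
tool_rot: [3.141, 0.0, 3.067]
force: [-2.6, 1.2, 13.3]
grip_width: 0.0211
```

Request:
apply_moves([
  {"travel":[0,0,0],"twist":[0,0,0],"claw":0.03},
  {"travel":[0,0,0],"twist":[0,0,0],"claw":0.05},
  {"travel":[0,0,0],"twist":[0,0,0],"claw":0.05},
  {"travel":[0,0,0],"twist":[0,0,0],"claw":0.05},
  {"travel":[0,0,0],"twist":[0,0,0],"claw":0.05},
])

```text
clock: 19.85
position: [0.3986, -0.0487, -0.032]
tool_rot: [-3.141, 0.0, 3.066]
force: [0.1, 0.5, 0.3]
grip_width: 0.05
```

Request:
apply_moves([
  {"travel":[0,0,-0.01],"twist":[0,0,0],"claw":0.05},
  {"travel":[0,0,-0.03],"twist":[0,0,0],"claw":0.05},
  {"travel":[0,0,-0.06],"twist":[0,0,0],"claw":0.05},
  {"travel":[0,0,-0.1],"twist":[0,0,0],"claw":0.05},
  {"travel":[0,0,-0.15],"twist":[0,0,0],"claw":0.05},
  {"travel":[0,0,-0.2],"twist":[0,0,0],"claw":0.05},
  {"travel":[0,0,-0.2],"twist":[0,0,0],"claw":0.05},
  {"travel":[0,0,-0.2],"twist":[0,0,0],"claw":0.05},
])

```text
clock: 20.65
position: [0.3989, -0.0484, 0.1694]
tool_rot: [3.141, 0.003, 3.066]
force: [-0.8, 0.1, -1.0]
grip_width: 0.0498
```

Run:
```python
from h import *
s=bot.observe(); print(s['position'],s['force'])
for n in['scene','top','wrist']: f=snap(n,n+'14'); cv2.imwrite(f'pics/{n}14r.png',f['frame'][::-1,::-1] if n=='wrist' else f['frame'])
```

```text
[ 0.39889808 -0.04843244  0.16937019] [-0.83429382  0.13716491 -1.02664758]
```

View pics/scene14r.png

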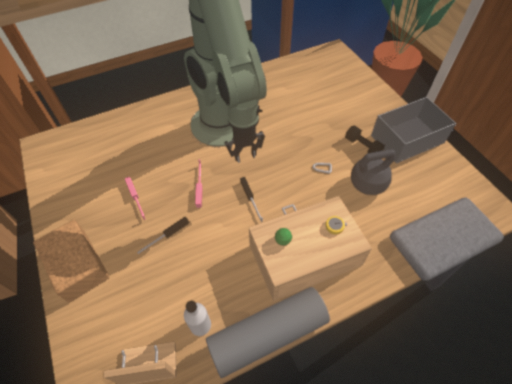

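View pics/wrist14r.png

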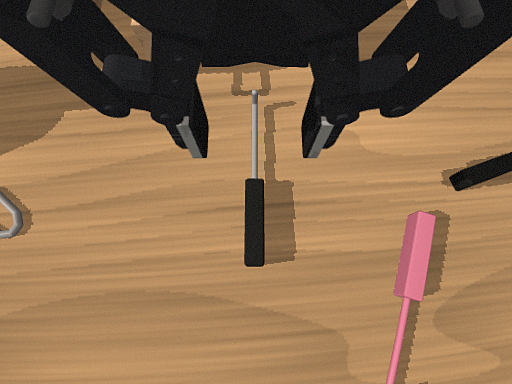

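View pics/top14r.png

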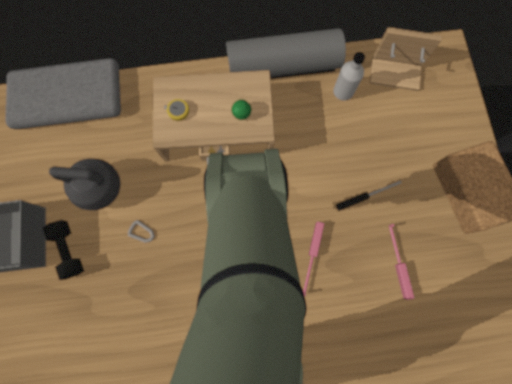

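The hook lies level and prong-up on the table, grip at (255,222) in the wrist view, and the tray is out. Next I'll compare the bystanders with the first pictures and check the tray's position.

Run:
```python
from h import *
for n,thr,box in [('top',62,(334,186,372,214)),('scene',100,(160,214,192,245))]:
    for t in ['0','14']:
        F=load(n+t);m=(F['frame'].max(2)<thr).astype(np.uint8);c=np.zeros_like(m);x0,y0,x1,y1=box;c[y0:y1,x0:x1]=m[y0:y1,x0:x1]
        k=max(cv2.findContours(c,0,2)[0],key=cv2.contourArea);r=cv2.minAreaRect(k);print(n,t,np.round(r[0],1),np.round(r[1],1),round(r[2],1))
a=np.hstack([cv2.resize(load('top'+t)['frame'][165:225,325:415],None,fx=4.3,fy=4.3,interpolation=cv2.INTER_CUBIC) for t in('0','14')]);cv2.imwrite('pics/cmp.png',a)
g=load('scene14');cv2.imwrite('pics/s14c.png',cv2.resize(g['frame'][165:265,230:350],None,fx=6,fy=6,interpolation=cv2.INTER_CUBIC))
for X in [(-.169,.0287,.07),(-.169,-.0193,.07),(-.172,.0287,.07),(-.172,-.0193,.07)]: print(((proj(g,sh(*X))-[230,165])*6+3).round())
```

```text
top 0 [352.6 201.2] [ 6.3 33.2] 68.2
top 14 [352.4 200.9] [ 6.5 33.4] 68.2
scene 0 [175.5 227. ] [ 6.7 26.3] 56.3
scene 14 [175.6 227.1] [ 6.9 26.3] 56.3
[387. 243.]
[315. 268.]
[385. 239.]
[313. 264.]
```

View pics/cmp.png

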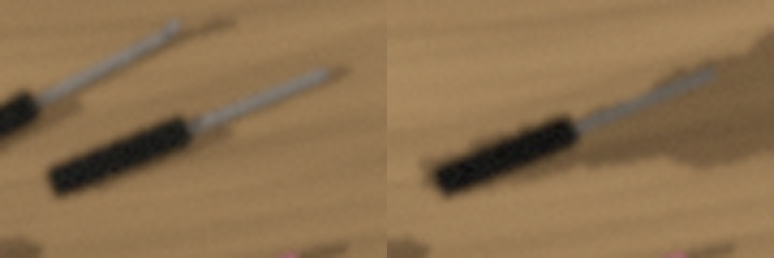

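View pics/s14c.png

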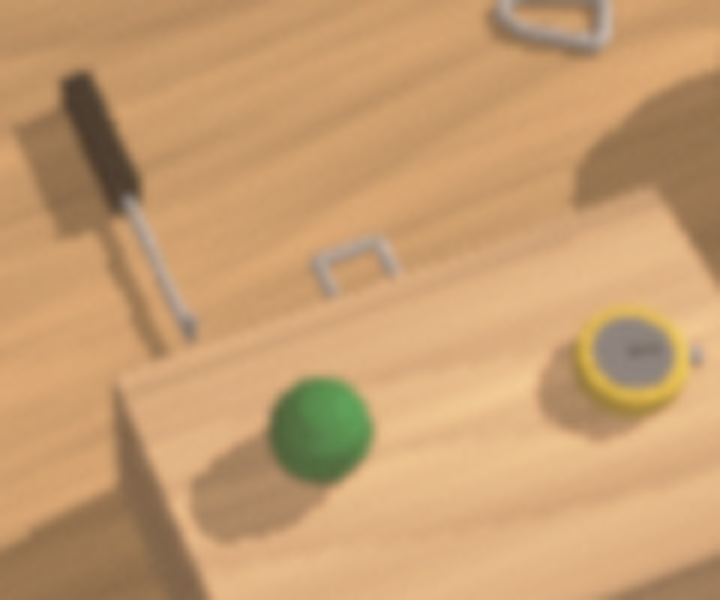

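The loop bar, from (316,266) to (382,241), sits where the stop puts it. The straight rod hasn't moved, to within 0.3 px. Handing in.

```bash
python3 -c "
from workcell import bot
print(bot.job_done(), bot.observe()['clock'])"
```

```text
the job is handed in; nothing more can be done
the job is handed in; nothing more can be done
```

The tray is drawn out to its stop and the hooked rod lies level on the table in front of the shelf, prong up and clear of the loop. I handed the job in at about 21 s of robot time. No verdict was reported.

**What I did**
- **Choosing the rod:** I picked the black-gripped rod with the prong. Its tip measured 41 mm high, against 42 mm given.
- **Finding the loop:** by wrist camera it was 4 mm off-centre (shelf y), with the tray about 8 mm out.
- **Drawing the tray:** I brought the prong up into the loop without contact and pulled at about 4–5 N, until the force rose to 10 N with no further travel.
- **Finishing:** I eased the prong off the bar, lowered it out of the loop, drew it back under the bar and laid the rod down about 10 cm to the right.

**Last checks**
- **Tray:** its face read −127 mm in the shelf's frame just before the stop, against −128 mm expected. In the last picture the loop bar is where the stop puts it.
- **Bystanders:** the straight rod is unmoved to within 0.3 px. The other things look unmoved by eye.
- **Robot:** the gripper is open, raised well clear, and touching nothing.

**What disagreed or went wrong**
- **Missed first grasp:** the real fingertips sit about 40 mm short of the reported TCP, so the first close shut on air above the grip. Nothing was touched or moved, and I corrected for it.
- **Set-down force:** putting the rod down pressed it on the table with about 13 N for a moment.
- **Shelf position:** the two camera measurements of the shelf's front edge differed by about 3 mm, which was within the clearances used.

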